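Turn a board carrier over with a thin lifter

ROBOT

A 6-joint arm with a two-finger parallel gripper is mounted at the origin on a cart in front of the work surface, level with it; the furniture and walls round the work are solid. World frame = base frame: x ahead of the robot, y to its left, z up, the work surface at z = 0. Lengths are in m, angles in degrees, forces in N, time in s.
With the tool pointing down it reaches from about 0.375 to 0.9 m from the base axis. Payload 3.1 kg.
Tool frame: the origin (TCP) lies at the very end of the fingers, on their centre line; the grasp point (between the pads) lies 19 mm behind it (bot.tcp_to_grasp is the distance from the TCP to the grasp point, in m); z points along the fingers, y is the direction in which the jaws open and shut (so a half turn about z gives the same grasp; the last joint's range is limited). The gripper opens to 87 mm and grips with 3 to 60 N. Pads are 19 mm wide; open, the fingers measure 117 mm over their backs; the gripper's body (75 mm by 190 mm) begins 51 mm behind the grasp point.
Start: joints at [-80.128, 30.224, 82.088, -0, 67.689, -10.227], TCP at [0.215, -0.587, 0.223] pointing down, gripper open.
Joint ranges: [-176.69, 176.69], [-43.24, 126.21], [12.49, 139.97], [-82, 262], [0, 151.66], [-163.58, 163.58]. Speed limits (degrees/s): [159.86, 159.86, 180, 180, 180, 180].

INTERFACE

Orientations are given as a 3x3 rotation matrix whose columns are the frame's x, y, z axes.
In Python, from rig import telemetry, eyes, order, bot gives the robot as it stands. The module is installed in compiled form; this text tells all that it offers.
- The arm moves only by the tool servo_tool, never from a script. Its argument "targets" is a list of rows, each a list of 2 entries, a list of its own where there are three numbers: the shift along the tool's x, y, z in m, then the turn, a rotation vector about the tool's x, y, z in rad. In form: [[[tx, ty, tz], [wx, wy, wz]], ...]. A call has 1 to 12 rows; each row is the pose to reach, as a shift and turn from the pose commanded when the call began, along the tool's axes at that moment; what a row does not reach only later rows make up. A row lasts 1/8 s, in which the tool goes at most 62.5 mm and 10.7 degrees, less where a joint would pass 70% of its speed; a pose out of reach is approached as far as the arm can. A call with a gripper value outside its range is refused whole. "gripper" is the finger opening in m, from 0 to 0.087, set as the call begins (left out, the last holds). The fingers move at their own pace and stop on an object; the grip force is fixed at half the most. Time passes only in rows, so rows that repeat a pose let the fingers close. It gives the time, the measured TCP pose, the force and the opening at its end, in the units of the state.
- telemetry.read_state(): the state, without advancing time (a new reading comes with each control period).
- eyes.capture(name): name is "scene" or "top"; returns a dict with "pixels" (384x512x3 uint8, blue, green, red), "intrinsics" (3x3 intrinsics, pixels), "extrinsics" (4x4, takes a point from camera to world coordinates). Camera axes: x right, y down, z forward; pixel columns grow to the right and rows downward; lengths in m; the calibration is good to about 2 mm. A picture is of the moment at which its call begins. There is no depth.
- order.hand_in(): hands the job in, once; it reports no verdict.
The state is a dict: "time_s": time; "joint_positions": joint angles; "qvel": joint speeds; "tau": joint torques, N m; "position": TCP position; "tcp_rot": TCP orientation; "force": force on the tool from outside, world axes, zero at the start; "moment": the same for the moment, N m; "opening": opening from 0.0 (shut) to 1.0 (fully open).
Only numpy, scipy, OpenCV 4.12 (cv2) and the standard library are available. Lean on these libraries where they do the work, as an engineer would, in place of code of your own. Each camera call takes 0.05 s, during which the arm holds its last target. There are 200 camera calls.

TASK

Pick up the red-handled lifter, slide its blade under the edge of the board carrier lying on the jig until it stops, seat the carrier against the step with a steady push of about 5 N for a second, and tip the carrier over the step so that it lies flat on the blue landing deck with its green board side up. Never touch the carrier with the fingers, never push the lifter hard against the carrier (12 N is too much) or the jig, and finally stand the lifter back on its black rubber pad, leaving the other things on the bench alone.

Things in the scene. Friction and masses are not known exactly. Their poses are not given: they have to be found in the camera images.
- jig: Fixed turn-over jig, z up, +x from the low deck to the landing. Origin on the bench under the foremost place of the step. A blue landing block sits clamped on the low deck anywhere in 0 to 14 mm: its front face, the 6 mm high step, is at x = 0 to 14 mm and must be found by feel or sight. The block's top is 14 mm above the bench, 90 mm long, between side rails 70 mm apart and an end lip, 8 mm high.
- touchdown (a point): Middle of the open part of the jig's bare aluminium low deck, on its top, 8 mm above the bench, 110 mm before the jig's origin. The low deck is 90 mm wide and starts at jig x = -150 mm; from jig x = -80 to -5 mm a dark guide 5 mm high stands on each side, 62 mm apart.
- carrier: Loose stepped plate, 80 g, 70 (x) x 56 (y) x 11 mm (z). Origin in its middle; +z out of the orange cover side, -z out of the green board side. A core 46 x 40 mm of full thickness carries it; round this runs a flange 4 mm thick at mid height, 12 mm wide at the x ends, 8 mm at the sides. It starts green side down between the guides, +x towards the step, far edge at jig x = -15 to -2 mm.
- carrier_edge (a point): Middle of the carrier's near (-x) edge, at the underside of the flange, 35 mm from its origin. As the carrier lies, the gap below is 3.5 mm high and 12 mm deep, ending at the core. A blade slid in meets the core, pushes the carrier along lightly (under 1 N) and stops hard once the far edge is at the step; a blade dragging on the deck adds its own friction.
- lifter: Loose steel lifter with a red upright handle, 90 g. Origin under the middle of its blade; blade along +x, z up. The blade is flat, 84 x 32 mm, 2 mm thick. The handle, 24 (x) x 16 (y) mm, stands at x = -28 mm from 10 to 72 mm above the underside, on a block 26 x 28 mm; grip it across its 16 mm. It starts standing on its pad.
- lifter_tip (a point): The middle of the lifter blade's front edge, 42 mm ahead of the lifter's origin and 1 mm above the blade's underside.
- lifter_pad: Fixed black rubber pad, 130 (x) x 80 (y) x 6 mm, origin at the centre of its underside, left or right of the jig. The lifter starts on it and returns to it.
- fuse_box: Small white carton of fuses, 36 x 62 x 24 mm, loose bystander on a round cork coaster 90 mm across and 6 mm high, beside the jig on the side away from the pad. Origin at the centre of its underside.
- flux_tin: Round white tin with a yellow lid, 57 mm across and 21 mm high, loose bystander behind the jig to the left. Origin at the centre of its underside.

How it is judged:
By the outcome, as a careful person would: the job done as asked, in the order asked, and still so for the second after the job is handed in, with the robot touching nothing.
It also fails if it takes over 72 s, if anything falls off the work surface, if the arm or the gripper's body presses on something with over 40 N, if the wrist force passes 120 N, or if a joint passes its speed limit or range.

## Working session

There is one attempt and no reset: what is moved stays moved. The work goes in short steps, Python scripts to look and compute and a tool call to move; the robot and the scene stay as the last step left them, time stands still between calls to the robot, and variables do not carry over. Pictures are saved under pics/ and viewed, about 8 in all and at most 12, crops included, and the job is handed in when it is done.

Besides the shell and the picture viewer there is one more tool, called after "Emit:" by a JSON object that holds its "op" and its "data", one argument or row to a line. servo_tool: Moves the arm, as the interface text tells. Its arguments: {"type":"object","properties":{"targets":{"type":"array","items":{"type":"array"}},"gripper":{"type":"number"}},"required":["targets"]}

```bash
mkdir -p pics; cat > h.py <<'E'
import numpy as np, cv2
from rig import telemetry, eyes, order, bot
def cap(n):
    c=eyes.capture(n); return c["pixels"],np.array(c["intrinsics"]),np.array(c["extrinsics"])
def ray(K,E,u,v,z):
    d=E[:3,:3]@np.linalg.solve(K,[u,v,1.]); o=E[:3,3]; return o+d*(z-o[2])/d[2]
def proj(K,E,P):
    q=(np.linalg.inv(E)@np.append(P,1))[:3]; p=K@q; return p[:2]/p[2]
E
python3 - <<'E'
from h import *
for n in("top","scene"):
    im,K,E=cap(n); cv2.imwrite(f"pics/{n}0.png",im); np.savez(f"pics/{n}0.npz",im=im,K=K,E=E); print(n,K.round(1).tolist(),E.round(3).tolist())
s=telemetry.read_state();print({k:np.round(v,3).tolist() for k,v in s.items()})
E
```

```text
top [[353.4, 0.0, 256.1], [0.0, 353.4, 183.9], [0.0, 0.0, 1.0]] [[0.022, -0.989, 0.147, 0.467], [-0.999, -0.026, -0.022, 0.048], [0.025, -0.146, -0.989, 1.061], [0.0, 0.0, 0.0, 1.0]]
scene [[348.3, 0.0, 255.3], [0.0, 348.3, 195.9], [0.0, 0.0, 1.0]] [[0.823, -0.433, 0.367, 0.29], [-0.567, -0.646, 0.51, -0.413], [0.016, -0.628, -0.778, 0.701], [0.0, 0.0, 0.0, 1.0]]
{'time_s': 0.1, 'joint_positions': [-80.127, 30.271, 82.148, -0.001, 67.691, -10.227], 'qvel': [-0.105, -0.112, -0.146, -0.054, -0.045, -0.034], 'tau': [-0.0, -44.099, -17.715, 0.063, 0.053, -0.0], 'position': [0.215, -0.586, 0.222], 'tcp_rot': [[0.939, 0.344, -0.0], [0.344, -0.939, 0.002], [0.0, -0.002, -1.0]], 'force': [-1.175, 0.827, 0.276], 'moment': [-0.014, 0.061, 0.033], 'opening': 1.0}
```

View pics/top0.png

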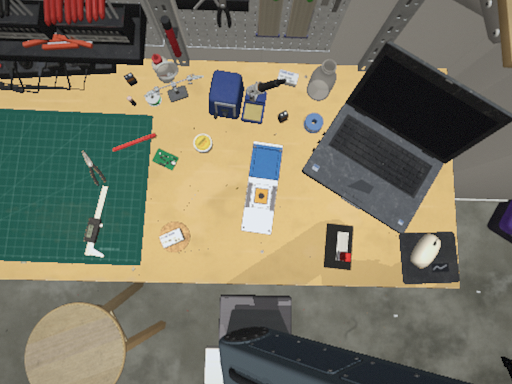

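View pics/scene0.png

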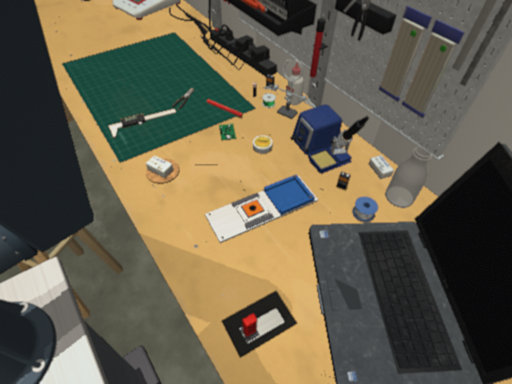

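```bash
python3 - <<'E'
import numpy as np,cv2
t=np.load("pics/top0.npz")["im"]; s=np.load("pics/scene0.npz")["im"]
def c(im,u,v,w,h,k): return cv2.resize(im[v:v+h,u:u+w],None,fx=k,fy=k,interpolation=cv2.INTER_CUBIC)
o=np.zeros((600,800,3),np.uint8)
a=c(t,235,137,60,100,6);o[:600,:360]=a      # jig top
a=c(t,318,218,44,56,6);o[:336,364:364+264]=a
b=c(s,216,286,84,72,5);o[338:338+262,364:364+420]=b[:262]
cv2.imwrite("pics/m1.png",o)
b=c(s,200,170,122,72,6);cv2.imwrite("pics/m2.png",b)
E
```

```text
(no output)
```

View pics/m1.png

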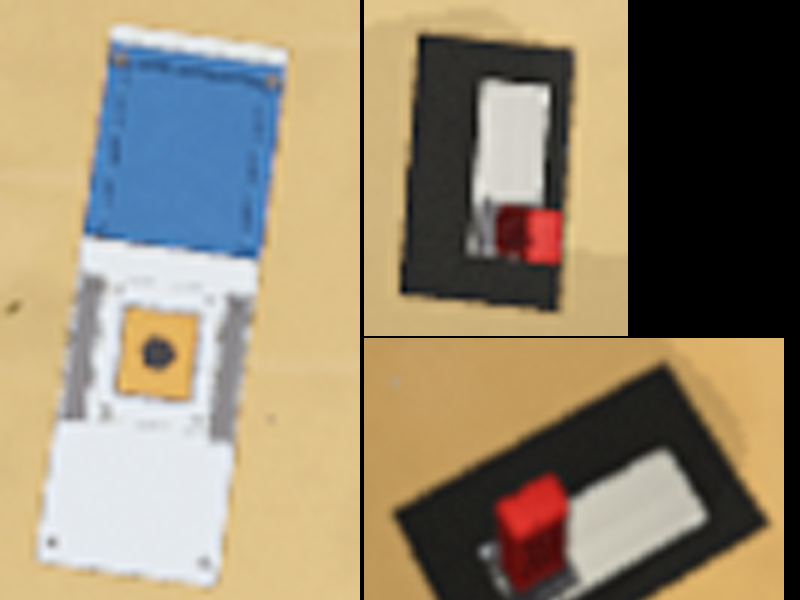

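View pics/m2.png

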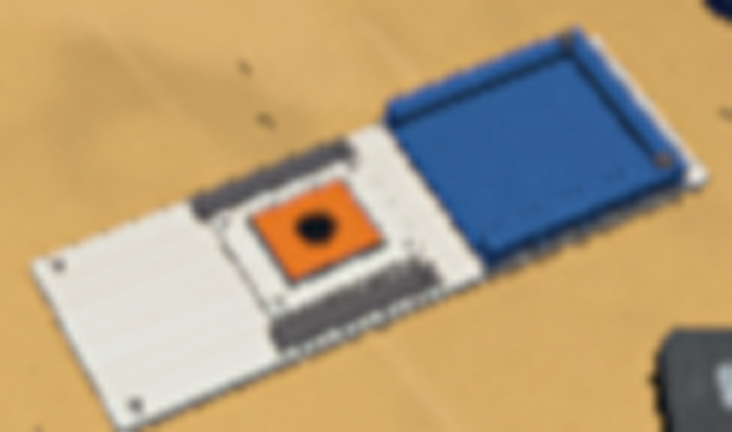

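```bash
cat > m.py <<'E'
from h import *
from scipy.optimize import least_squares
T=np.load("pics/top0.npz");S=np.load("pics/scene0.npz");C={'t':(T['K'],T['E']),'s':(S['K'],S['E'])}
def cv(p,o,off,k): return ((np.array(p)-o)+.5)/k-.5+off
jt=lambda *p:cv(p,(0,0),(235,137),6); js=lambda *p:cv(p,(0,0),(200,170),6)
lt=lambda *p:cv(p,(364,0),(318,218),6); ls=lambda *p:cv(p,(364,338),(216,286),5)
def Rz(a): return np.array([[np.cos(a),-np.sin(a),0],[np.sin(a),np.cos(a),0],[0,0,1]])
def fit(obs,p0,model):
    f=lambda p:np.concatenate([proj(*C[c],model(p,np.array(P,float)/1000,k))-uv for c,uv,P,k in obs])
    r=least_squares(f,p0,loss='soft_l1'); print((r.fun if 0 else f(r.x)).reshape(-1,2).round(1).tolist()); return r.x
obs=[('t',jt(38,560),(-150,45,8),0),('t',jt(217,585),(-150,-45,8),0),('t',jt(88,420),(-80,31,10),0),('t',jt(210,437),(-80,-31,10),0),
('t',jt(85,235),(0,45,14),1),('t',jt(262,258),(0,-45,14),1),
('s',js(32,264),(-150,45,8),0),('s',js(125,432),(-150,-45,8),0),('s',js(490,268),(0,-45,12),1)]
obs+=[('t',jt(*q),P,2) for q,P in zip([(124,305),(201,312),(192,400),(114,391)],[(23,20,19),(23,-20,19),(-23,-20,19),(-23,20,19)])]
obs+=[('s',js(*q),P,2) for q,P in zip([(250,213),(340,180),(385,243),(296,283)],[(-23,20,19),(23,20,19),(23,-20,19),(-23,-20,19)])]
def model(p,P,k):
    if k==1:P=P+[p[3],0,0]
    if k==2:P=Rz(p[6])@P+[p[4],p[5],0]
    return Rz(p[2])@P+[p[0],p[1],0]
p=fit(obs,[.45,0,0,0,-.04,0,0],model); print("jig x y yawdeg",p[:2].round(4),np.degrees(p[2]).round(2),"block",p[3].round(4),"carr",p[4:6].round(4),np.degrees(p[6]).round(2))
m=lambda p,P,k:Rz(p[2])@P+[p[0],p[1],0]
q=fit([('t',lt(*a),b,0) for a,b in zip([(418,36),(574,48),(557,311),(401,294)],[(65,40,6),(65,-40,6),(-65,-40,6),(-65,40,6)])]+
[('s',ls(*a),b,0) for a,b in zip([(395,513),(667,362),(768,522)],[(-65,40,6),(65,40,6),(65,-40,6)])],[.3,-.2,0],m);print("pad",q.round(4),np.degrees(q[2]).round(2))
l=fit([('t',lt(*a),b,0) for a,b in zip([(482,81),(550,84),(560,210),(560,264)],[(42,16,8),(42,-16,8),(-16,-8,78),(-40,-8,78)])]+
[('s',ls(*a),b,0) for a,b in zip([(667,450),(708,515),(496,500),(510,525),(568,500),(552,475)],[(42,16,8),(42,-16,8),(-40,8,78),(-40,-8,78),(-16,-8,78),(-16,8,78)])],[.3,-.2,0],m);print("lifter",l.round(4),np.degrees(l[2]).round(2))
E
python3 m.py
```

```text
[[0.2, 0.1], [0.6, 0.1], [-0.1, 0.6], [0.2, 0.6], [0.1, 0.0], [0.2, 0.3], [0.4, -0.7], [0.1, -0.7], [0.1, -0.7], [0.1, -0.1], [0.6, 0.2], [0.5, 0.9], [0.1, 0.9], [-0.6, -0.1], [0.6, -1.7], [1.3, -1.0], [-0.4, -0.2]]
jig x y yawdeg [0.6281 0.0037] -6.54 block 0.013 carr [-0.0421  0.0002] 1.66
[[0.4, -0.4], [1.0, 0.2], [1.2, 0.8], [0.2, 0.9], [-1.0, -0.9], [-0.2, -1.4], [1.2, -0.3]]
pad [ 0.4425 -0.2247 -0.0767] -4.39
[[0.6, 0.2], [-0.1, 1.2], [0.5, 0.6], [-0.3, 0.5], [0.0, -1.0], [-0.1, -0.1], [-0.6, -1.2], [0.7, 1.7], [1.0, 0.4], [0.1, -2.4]]
lifter [ 0.4434 -0.2328 -0.1146] -6.57
```

```bash
cat >> h.py <<'E'
from scipy.spatial.transform import Rotation as Rn
def Rt(yaw,phi):  # phi: degrees below horizontal of tool z, heading yaw
    a=np.radians(yaw);f=np.radians(phi);h=np.array([np.cos(a),np.sin(a),0]);u=np.array([0,0,1.])
    x=np.sin(f)*h+np.cos(f)*u; z=np.cos(f)*h-np.sin(f)*u; return np.c_[x,np.cross(z,x),z]
def rel(p,R,p0=None,R0=None):
    s=telemetry.read_state(); p0=np.array(s["position"]) if p0 is None else p0; R0=np.array(s["tcp_rot"]) if R0 is None else R0
    return [(R0.T@(np.array(p)-p0)).round(4).tolist(),Rn.from_matrix(R0.T@R).as_rotvec().round(4).tolist()]
E
python3 -c "
from h import *
print(rel([.429,-.231,.18],Rt(-6.6,45)))"
```

```text
[[0.3233, -0.2599, 0.0423], [-0.1848, 0.771, 0.4409]]
```

Emit:
{"op": "servo_tool", "data": {
  "targets": [
    [[0.3233, -0.2599, 0.0423], [-0.1848, 0.771, 0.4409]],
    [[0.3233, -0.2599, 0.0423], [-0.1848, 0.771, 0.4409]],
    [[0.3233, -0.2599, 0.0423], [-0.1848, 0.771, 0.4409]],
    [[0.3233, -0.2599, 0.0423], [-0.1848, 0.771, 0.4409]],
    [[0.3233, -0.2599, 0.0423], [-0.1848, 0.771, 0.4409]],
    [[0.3233, -0.2599, 0.0423], [-0.1848, 0.771, 0.4409]],
    [[0.3233, -0.2599, 0.0423], [-0.1848, 0.771, 0.4409]],
    [[0.3233, -0.2599, 0.0423], [-0.1848, 0.771, 0.4409]],
    [[0.3233, -0.2599, 0.0423], [-0.1848, 0.771, 0.4409]],
    [[0.3233, -0.2599, 0.0423], [-0.1848, 0.771, 0.4409]]
  ]
}}

```text
time_s: 1.35
position: [0.4292, -0.2342, 0.1805]
tcp_rot: [[0.701, -0.117, 0.703], [-0.08, -0.993, -0.086], [0.708, 0.004, -0.706]]
force: [0.1, 0.4, -0.3]
opening: 0.998
```

```bash
python3 -c "
from h import *
s=telemetry.read_state();print({k:np.round(v,3).tolist() for k,v in s.items()})
print(rel([.429,-.231,.08],Rt(-6.6,45)));print(rel([.429,-.231,.0405],Rt(-6.6,45)))"
```

```text
{'time_s': 1.35, 'joint_positions': [-65.934, 25.799, 134.939, 100.422, 38.11, -63.076], 'qvel': [-0.871, -0.043, 0.01, 0.006, 0.117, -0.121], 'tau': [0.535, -25.283, -2.148, 0.708, 2.337, 0.027], 'position': [0.429, -0.234, 0.181], 'tcp_rot': [[0.701, -0.117, 0.703], [-0.08, -0.993, -0.086], [0.708, 0.004, -0.706]], 'force': [0.119, 0.387, -0.339], 'moment': [0.032, 0.405, -0.038], 'opening': 0.998}
[[-0.0716, -0.0036, 0.0705], [0.0043, -0.0016, 0.0016]]
[[-0.0996, -0.0037, 0.0984], [0.0043, -0.0016, 0.0016]]
```

Emit:
{"op": "servo_tool", "data": {
  "targets": [
    [[-0.03, -0.0036, 0.03], [0.0043, -0.0016, 0.0016]],
    [[-0.06, -0.0036, 0.06], [0.0043, -0.0016, 0.0016]],
    [[-0.08, -0.0037, 0.079], [0.0043, -0.0016, 0.0016]],
    [[-0.0996, -0.0037, 0.0984], [0.0043, -0.0016, 0.0016]],
    [[-0.0996, -0.0037, 0.0984], [0.0043, -0.0016, 0.0016]],
    [[-0.0996, -0.0037, 0.0984], [0.0043, -0.0016, 0.0016]],
    [[-0.0996, -0.0037, 0.0984], [0.0043, -0.0016, 0.0016]]
  ]
}}

```text
time_s: 2.22
position: [0.4289, -0.2291, 0.0418]
tcp_rot: [[0.702, -0.114, 0.703], [-0.08, -0.994, -0.081], [0.708, 0.0, -0.706]]
force: [-0.3, -0.1, -0.0]
opening: 0.996
```

```bash
python3 -c "
from h import *
s=telemetry.read_state();print(np.round(s['joint_positions'],1))
a,K,E=cap('top');b,K2,E2=cap('scene')
p=[.4156,-.2296,.078]
for q,k,e in((a,K,E),(b,K2,E2)): print(proj(k,e,p))
c=lambda im,u,v,w,h,k:cv2.resize(im[v:v+h,u:u+w],None,fx=k,fy=k,interpolation=cv2.INTER_CUBIC)
cv2.imwrite('pics/g1.png',np.hstack([c(a,310,210,70,90,5),c(b,205,275,90,90,5)]))"
```

```text
[ -65.7   55.5  139.3  131.1   53.8 -105.7]
[347.49947922 257.21052009]
[249.446056   317.60211424]
```

View pics/g1.png

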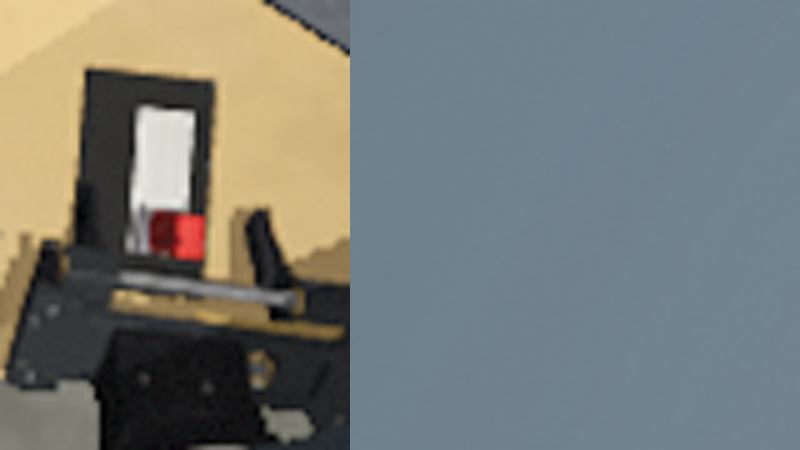

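Emit:
{"op": "servo_tool", "data": {
  "gripper": 0.0,
  "targets": [
    [[0, 0, 0], [0, 0, 0]],
    [[0, 0, 0], [0, 0, 0]],
    [[0, 0, 0], [0, 0, 0]],
    [[0, 0, 0], [0, 0, 0]],
    [[0, 0, 0], [0, 0, 0]],
    [[0, 0, 0], [0, 0, 0]],
    [[0, 0, 0], [0, 0, 0]]
  ]
}}

```text
time_s: 3.2
position: [0.4287, -0.2282, 0.0402]
tcp_rot: [[0.703, -0.113, 0.702], [-0.082, -0.994, -0.078], [0.706, -0.002, -0.708]]
force: [0.1, -0.2, 0.1]
opening: 0.286
```

```bash
python3 -c "
from h import *
s=telemetry.read_state();print({k:np.round(v,3).tolist() for k,v in s.items()})
p=np.array(s['position']);R=np.array(s['tcp_rot'])
print(rel(p+[0,0,.08],R))"
```

```text
{'time_s': 3.2, 'joint_positions': [-65.654, 55.724, 139.245, 131.172, 53.792, -105.777], 'qvel': [0.023, -0.015, 0.046, 0.04, 0.042, 0.005], 'tau': [0.002, -32.693, 10.473, -0.58, 2.483, 0.026], 'position': [0.429, -0.228, 0.04], 'tcp_rot': [[0.703, -0.113, 0.702], [-0.082, -0.994, -0.078], [0.706, -0.002, -0.708]], 'force': [0.103, -0.24, 0.062], 'moment': [0.112, 0.446, -0.011], 'opening': 0.286}
[[0.0565, -0.0002, -0.0566], [0.0, 0.0, 0.0]]
```

Emit:
{"op": "servo_tool", "data": {
  "targets": [
    [[0, 0, 0], [0, 0, 0]],
    [[0, 0, 0], [0, 0, 0]],
    [[0, 0, 0], [0, 0, 0]],
    [[0, 0, 0], [0, 0, 0]],
    [[0, 0, 0], [0, 0, 0]]
  ]
}}

```text
time_s: 3.82
position: [0.4287, -0.2282, 0.0402]
tcp_rot: [[0.703, -0.113, 0.702], [-0.082, -0.994, -0.078], [0.706, -0.002, -0.708]]
force: [-0.8, -0.4, -0.1]
opening: 0.179
```

```bash
python3 -c "
from h import *
s=telemetry.read_state();print({k:np.round(v,4).tolist() for k,v in s.items()})"
```

```text
{'time_s': 3.825, 'joint_positions': [-65.6554, 55.7152, 139.2436, 131.1719, 53.7872, -105.7778], 'qvel': [-0.0487, 0.0304, 0.1038, -0.0588, 0.0376, -0.0495], 'tau': [0.0828, -32.7935, 10.6599, -0.6483, 2.536, 0.0407], 'position': [0.4287, -0.2282, 0.0402], 'tcp_rot': [[0.7031, -0.1131, 0.702], [-0.0817, -0.9936, -0.0782], [0.7063, -0.0023, -0.7079]], 'force': [-0.7978, -0.3628, -0.0541], 'moment': [0.0215, 0.4955, -0.0254], 'opening': 0.1786}
```

```bash
cat >> h.py <<'E'
import os
def T(R,p): M=np.eye(4);M[:3,:3]=R;M[:3,3]=p;return M
def Rz(a): a=np.radians(a);return np.array([[np.cos(a),-np.sin(a),0],[np.sin(a),np.cos(a),0],[0,0,1]])
def Ry(a): return Rn.from_euler('y',a,degrees=True).as_matrix()
def meas():
    s=telemetry.read_state(); return T(np.array(s["tcp_rot"]),np.array(s["position"]))
JIG=T(Rz(-6.54),[.6281,.0037,0])
if os.path.exists("tl.npy"): TL=np.load("tl.npy")  # tool->lifter
# lifter pose in jig from tip (x,y,z of underside front edge) and pitch (deg, tail up), yaw rel. jig
def L(x,y,z,pitch=0,yaw=0):
    M=T(Rz(yaw)@Ry(pitch),[x,y,z]); return JIG@M@T(np.eye(3),[-.042,0,0])
def go(Lw,P0=None):
    P0=meas() if P0 is None else P0
    M=np.linalg.inv(P0)@Lw@np.linalg.inv(TL); return [M[:3,3].round(4).tolist(),Rn.from_matrix(M[:3,:3]).as_rotvec().round(4).tolist()]
def tip(P=None):
    P=meas() if P is None else P
    M=np.linalg.inv(JIG)@P@TL@T(np.eye(3),[.042,0,0]); return (M[:3,3]*1000).round(2),Rn.from_matrix(M[:3,:3]).as_euler('ZYX',degrees=True).round(2)
def st():
    s=telemetry.read_state(); Fj=JIG[:3,:3].T@np.array(s["force"])
    print("t",round(s["time_s"],2),"tip",*tip(),"Fjig",Fj.round(2),"op",round(s["opening"],3),"j",np.round(s["joint_positions"],1))
E
python3 - <<'E'
from h import *
P=meas(); y=P[:3,1]; yaw=np.degrees(np.arctan2(y[0],-y[1])); R=Rz(yaw); print(yaw)
est=np.array([.4434,-.2328,.006]); d=R.T@(est-P[:3,3]); d[1]=0; o=P[:3,3]+R@d; o[2]=.006
np.save("tl.npy",np.linalg.inv(P)@T(R,o)); np.save("grasp.npy",P); print(o)
import importlib,h; importlib.reload(h); h.st()
up=T(R,o+[0,0,.1]); print(h.go(up)); P1=P.copy();P1[2,3]+=.1
print(h.go(h.L(-.15,0,.1),P1)); print(h.go(h.L(-.095,0,.03),P1))
E
```

```text
-6.492569225174321
[ 0.44372619 -0.22993376  0.006     ]
t 3.83 tip [-114.56 -253.08    6.  ] [0.05 0.   0.  ] Fjig [-0.75 -0.45 -0.05] op 0.179 j [ -65.7   55.7  139.2  131.2   53.8 -105.8]
[[0.0706, -0.0002, -0.0708], [-0.0, 0.0, 0.0]]
[[-0.0296, -0.2531, -0.0202], [-0.0006, 0.0, 0.0006]]
[[-0.0401, -0.2529, 0.0682], [-0.0006, 0.0, 0.0006]]
```

```bash
cat > kin.py <<'E'
from h import *
from scipy.optimize import least_squares
import itertools
eul=lambda ax,a:Rn.from_euler(ax,a,degrees=True).as_matrix()
def fk(j,p,s=(1,1)):
    h,a1,L1,a3,L2,D,d=p
    R=eul('z',j[0]); x=R@[a1,d,h]
    R=R@eul('y',j[1]); x=x+R@[0,0,L1]
    R=R@eul('y',j[2]); x=x+R@[a3,0,L2]
    R=R@eul('z',s[0]*j[3])@eul('y',j[4]); x=x+R@[0,0,D]
    return x,R@eul('z',s[1]*j[5])
data=[([-80.127,30.271,82.148,-.001,67.691,-10.227],[.215,-.586,.222],None),
([-65.934,25.799,134.939,100.422,38.11,-63.076],[.4292,-.2342,.1805],[[.701,-.117,.703],[-.08,-.993,-.086],[.708,.004,-.706]]),
([-65.6554,55.7152,139.2436,131.1719,53.7872,-105.7778],[.4287,-.2282,.0402],[[.7031,-.1131,.702],[-.0817,-.9936,-.0782],[.7063,-.0023,-.7079]])]
if __name__=="__main__":
  for s in itertools.product((1,-1),(1,-1)):
    def f(p):
        r=[p*1e-3-np.array([.3,0,.4,0,.4,.28,.11])*1e-3]
        for j,x,R in data:
            X,Q=fk(j,p,s); r.append(X-x); 
            if R is not None: r.append(.1*(Q[:,2]-np.array(R)[:,2]))
        return np.concatenate(r)
    r=least_squares(f,[.3,0,.4,0,.4,.28,.11]); print(s,r.cost,r.x.round(3))
    X,Q=fk(data[2][0],r.x,s); print(X.round(3),Q.round(2).tolist())
E
python3 kin.py
```

```text
(1, 1) 2.6694281292710702e-08 [0.274 0.    0.587 0.114 0.391 0.305 0.111]
[ 0.429 -0.228  0.04 ] [[0.11, 0.7, 0.7], [0.99, -0.08, -0.08], [0.0, 0.71, -0.71]]
(1, -1) 2.6694281292710702e-08 [0.274 0.    0.587 0.114 0.391 0.305 0.111]
[ 0.429 -0.228  0.04 ] [[-0.46, -0.54, 0.7], [-0.8, 0.59, -0.08], [-0.37, -0.6, -0.71]]
(-1, 1) 0.016932195958468045 [-0.191  0.343  0.324  0.069  0.146 -0.276  0.123]
[ 0.432 -0.251  0.063] [[0.91, 0.09, -0.4], [-0.18, -0.79, -0.58], [-0.37, 0.6, -0.71]]
(-1, -1) 0.016932195958468045 [-0.191  0.343  0.324  0.069  0.146 -0.276  0.123]
[ 0.432 -0.251  0.063] [[-0.82, 0.4, -0.4], [0.57, 0.58, -0.58], [0.0, -0.71, -0.71]]
```

```bash
cat > plan.py <<'E'
from kin import *
PK=np.array([0.274,0.,0.587,0.114,0.391,0.305,0.111])
lo=np.array([-176.69,-43.24,12.49,-82,0,-163.58]);hi=np.array([176.69,126.21,139.97,262,151.66,163.58])
def FK(j): x,Q=fk(j,PK); return x,Q@eul('z',90)
seeds=[[0,30,110,0,60,0],[0,20,110,180,30,90],[-20,30,125,90,45,-60],[-60,50,130,130,50,-100],[0,50,80,0,90,0]]
def ik(M,q=None):
    best=None
    for s in ([q] if q is not None else seeds):
        f=lambda j:np.r_[(FK(j)[0]-M[:3,3])*20,(FK(j)[1]-M[:3,:3]).ravel()*3]
        r=least_squares(f,np.clip(s,lo+.1,hi-.1),bounds=(lo,hi),x_scale=50.)
        if best is None or r.cost<best.cost: best=r
    return best.x,np.sqrt(2*best.cost)
def TLphi(phi,hz=.048): # tool->lifter for a grasp at pitch phi, handle height hz
    Rg=Rt(0,phi); g=np.array([-.028,0,hz])+.019*Rg[:,2]; return np.linalg.inv(T(Rg,g))
def blade(th,xs,slack=.003):
    a=np.radians(th);e=np.array([np.cos(a),0,-np.sin(a)]);n=np.array([np.sin(a),0,np.cos(a)])
    k=min(th/16.,1); B=np.array([xs-.004*np.sin(a)*k,0,.008+.0035*(1-k)])
    return B-e*(.058+slack)-n*.002
if __name__=="__main__":
  for phi in (45,55,60,65,70,80,90):
    t=np.linalg.inv(TLphi(phi)); q=None
    pad=T(Rz(-6.5),[.4437,-.2299,.006]); out=[]
    for nm,Lw in [("pad",pad),("td",L(-.095,0,.008)),("in",L(-.08,0,.009)),("seat",L(-.045,0,.009))]:
        q,e=ik(Lw@t); out.append((nm,round(e,3),q.round(0).astype(int).tolist()))
    for th in (15,30,45,60,75,85,95,100):
        b=blade(th,.013); q,e=ik(L(*b,th)@t); out.append((th,round(e,3),q.round(0).astype(int).tolist()))
    print(phi,*out,sep="\n  ")
E
python3 plan.py
```

```text
45
  ('pad', np.float64(0.0), [-65, 56, 139, 131, 54, -106])
  ('td', np.float64(0.334), [-12, 54, 140, 177, 55, -92])
  ('in', np.float64(0.139), [-13, 55, 140, 175, 58, -92])
  ('seat', np.float64(0.0), [-13, 53, 136, 174, 54, -91])
  (15, np.float64(0.0), [-12, 37, 125, 167, 12, -82])
  (30, np.float64(0.0), [-11, 32, 110, 3, 23, 83])
  (45, np.float64(0.0), [-10, 35, 94, 0, 51, 86])
  (60, np.float64(0.0), [-10, 42, 77, -1, 76, 87])
  (75, np.float64(0.0), [-9, 51, 60, -1, 99, 88])
  (85, np.float64(0.0), [-9, 59, 47, -2, 114, 87])
  (95, np.float64(0.0), [-9, 67, 33, -2, 130, 87])
  (100, np.float64(0.0), [-9, 72, 25, -3, 138, 87])
55
  ('pad', np.float64(0.0), [-59, 46, 134, 128, 35, -91])
  ('td', np.float64(0.0), [-14, 48, 138, 174, 41, -91])
  ('in', np.float64(0.0), [-13, 46, 135, 174, 37, -90])
  ('seat', np.float64(0.0), [-13, 45, 130, 173, 30, -89])
  (15, np.float64(0.0), [-11, 35, 118, 13, 8, 73])
  (30, np.float64(0.0), [-11, 34, 103, 1, 38, 86])
  (45, np.float64(0.0), [-10, 38, 87, -1, 65, 87])
  (60, np.float64(0.0), [-9, 46, 70, -1, 89, 87])
  (75, np.float64(0.0)
[... 2664 characters left out ...]
 -4, 152, 86])
  (100, np.float64(1.432), [-9, 78, 25, -4, 152, 86])
90
  ('pad', np.float64(0.0), [-42, 38, 112, 0, 30, 54])
  ('td', np.float64(0.0), [-11, 38, 113, 0, 29, 85])
  ('in', np.float64(0.0), [-11, 38, 111, 0, 31, 86])
  ('seat', np.float64(0.0), [-11, 39, 106, 0, 35, 86])
  (15, np.float64(0.0), [-10, 41, 93, -1, 61, 87])
  (30, np.float64(0.0), [-10, 47, 78, -2, 85, 88])
  (45, np.float64(0.0), [-9, 54, 63, -2, 108, 88])
  (60, np.float64(0.0), [-9, 64, 47, -3, 129, 87])
  (75, np.float64(0.0), [-9, 75, 30, -4, 150, 86])
  (85, np.float64(0.779), [-9, 76, 29, -4, 152, 86])
  (95, np.float64(1.62), [-9, 77, 29, -4, 152, 86])
  (100, np.float64(2.031), [-9, 77, 29, -4, 152, 86])
```

```bash
python3 - <<'E'
from plan import *
o=T(Rz(-6.49),[.4437,-.2299,.006]); t=np.linalg.inv(TLphi(80))
P=meas(); W=o@t; U=W.copy();U[2,3]+=.1; A=P.copy();A[2,3]+=.1
r=lambda M,P0:rel(M[:3,3],M[:3,:3],P0[:3,3],P0[:3,:3])
print(r(A,P),r(U,P),r(W,U), W.round(4).tolist())
E
```

```text
[[0.0706, -0.0002, -0.0708], [0.0, 0.0, 0.0]] [[0.0603, -0.0003, -0.0741], [-0.0021, -0.6098, -0.0011]] [[-0.0174, 0.0, 0.0985], [0.0, 0.0, 0.0]] [[0.9785, -0.113, 0.1725, 0.4192], [-0.1113, -0.9936, -0.0196, -0.2271], [0.1736, 0.0, -0.9848, 0.0353], [0.0, 0.0, 0.0, 1.0]]
```

Emit:
{"op": "servo_tool", "data": {
  "gripper": 0.05,
  "targets": [
    [[0, 0, 0], [0, 0, 0]],
    [[0, 0, 0], [0, 0, 0]],
    [[0, 0, 0], [0, 0, 0]],
    [[0, 0, 0], [0, 0, 0]],
    [[0, 0, 0], [0, 0, 0]],
    [[0, 0, 0], [0, 0, 0]]
  ]
}}

```text
time_s: 4.58
position: [0.4287, -0.2282, 0.0402]
tcp_rot: [[0.703, -0.113, 0.702], [-0.082, -0.994, -0.078], [0.706, -0.002, -0.708]]
force: [-0.1, 0.3, 0.2]
opening: 0.572
```

Emit:
{"op": "servo_tool", "data": {
  "targets": [
    [[0.0353, 0, -0.0354], [0, 0, 0]],
    [[0.0706, 0, -0.0708], [0, 0, 0]],
    [[0.0706, 0, -0.0708], [0, 0, 0]],
    [[0.0603, -0.0003, -0.0741], [-0.0021, -0.6098, -0.0011]],
    [[0.0603, -0.0003, -0.0741], [-0.0021, -0.6098, -0.0011]],
    [[0.0603, -0.0003, -0.0741], [-0.0021, -0.6098, -0.0011]],
    [[0.0603, -0.0003, -0.0741], [-0.0021, -0.6098, -0.0011]],
    [[0.0603, -0.0003, -0.0741], [-0.0021, -0.6098, -0.0011]],
    [[0.0603, -0.0003, -0.0741], [-0.0021, -0.6098, -0.0011]],
    [[0.0603, -0.0003, -0.0741], [-0.0021, -0.6098, -0.0011]],
    [[0.0603, -0.0003, -0.0741], [-0.0021, -0.6098, -0.0011]],
    [[0.0603, -0.0003, -0.0741], [-0.0021, -0.6098, -0.0011]]
  ]
}}

```text
time_s: 6.08
position: [0.4196, -0.2262, 0.1343]
tcp_rot: [[0.979, -0.11, 0.172], [-0.109, -0.994, -0.017], [0.173, -0.002, -0.985]]
force: [0.1, -0.6, -0.5]
opening: 0.576
```

```bash
python3 - <<'E'
from plan import *
W=T(Rz(-6.49),[.4437,-.2299,.006])@np.linalg.inv(TLphi(80))
print(np.round(telemetry.read_state()['joint_positions'],1),rel(W[:3,3],W[:3,:3]))
E
```

```text
[-46.1  24.9 114.8  11.8  33.3  40.8] [[-0.0174, 0.0011, 0.0974], [-0.0024, 0.0009, 0.0025]]
```

Emit:
{"op": "servo_tool", "data": {
  "targets": [
    [[-0.0058, 0.0004, 0.0325], [-0.0008, 0.0003, 0.0008]],
    [[-0.0116, 0.0007, 0.065], [-0.0016, 0.0006, 0.0016]],
    [[-0.0174, 0.0011, 0.0974], [-0.0024, 0.0009, 0.0025]],
    [[-0.0174, 0.0011, 0.0974], [-0.0024, 0.0009, 0.0025]],
    [[-0.0174, 0.0011, 0.0974], [-0.0024, 0.0009, 0.0025]]
  ]
}}

```text
time_s: 6.7
position: [0.4183, -0.2279, 0.0364]
tcp_rot: [[0.978, -0.116, 0.173], [-0.114, -0.993, -0.021], [0.174, 0.001, -0.985]]
force: [0.4, 0.3, 1.1]
opening: 0.577
```

Emit:
{"op": "servo_tool", "data": {
  "gripper": 0.0,
  "targets": [
    [[0, 0, 0], [0, 0, 0]],
    [[0, 0, 0], [0, 0, 0]],
    [[0, 0, 0], [0, 0, 0]],
    [[0, 0, 0], [0, 0, 0]],
    [[0, 0, 0], [0, 0, 0]],
    [[0, 0, 0], [0, 0, 0]],
    [[0, 0, 0], [0, 0, 0]]
  ]
}}

```text
time_s: 7.58
position: [0.4189, -0.2281, 0.0366]
tcp_rot: [[0.978, -0.116, 0.174], [-0.114, -0.993, -0.022], [0.175, 0.002, -0.985]]
force: [0.0, 1.0, 6.3]
opening: 0.182
```

```bash
python3 - <<'E'
from h import *
P=meas(); y=P[:3,1]; yaw=np.degrees(np.arctan2(y[0],-y[1])); R=Rz(yaw); print(yaw,P.round(4).tolist())
est=np.array([.4434,-.2328,.006]); d=R.T@(est-P[:3,3]); d[1]=0; o=P[:3,3]+R@d; o[2]=.006
np.save("tl.npy",np.linalg.inv(P)@T(R,o)); np.save("grasp.npy",P); print(o)
import importlib,h; importlib.reload(h); h.st()
print(h.go(T(R,o+[0,0,.1]))); P1=P.copy();P1[2,3]+=.1
print(h.go(h.L(-.11,0,.1),P1)); print(h.go(h.L(-.095,0,.02),P1))
E
```

```text
-6.6588736815359555 [[0.978, -0.116, 0.1735, 0.4189], [-0.1138, -0.9933, -0.0223, -0.2281], [0.1749, 0.002, -0.9846, 0.0366], [0.0, 0.0, 0.0, 1.0]]
[ 0.44361132 -0.23098993  0.006     ]
t 7.58 tip [-114.56 -254.26    6.  ] [-0.12  0.    0.  ] Fjig [-0.09  1.    6.25] op 0.182 j [-46.2  37.4 118.5  21.5  17.4  30.2]
[[0.0175, 0.0002, -0.0985], [0.0, -0.0, 0.0]]
[[0.003, -0.2541, 0.0061], [0.0004, 0.0, -0.002]]
[[0.0038, -0.2543, 0.0875], [0.0004, 0.0, -0.002]]
```

Emit:
{"op": "servo_tool", "data": {
  "targets": [
    [[0.0035, 0, -0.0197], [0, 0, 0]],
    [[0.0105, 0, -0.0591], [0, 0, 0]],
    [[0.0175, 0.0002, -0.0985], [0, 0, 0]],
    [[0.0175, 0.0002, -0.0985], [0, 0, 0]],
    [[0.0175, 0.0002, -0.0985], [0, 0, 0]]
  ]
}}

```text
time_s: 8.2
position: [0.4183, -0.2276, 0.1357]
tcp_rot: [[0.978, -0.116, 0.172], [-0.114, -0.993, -0.021], [0.173, 0.001, -0.985]]
force: [-0.1, -0.7, -1.2]
opening: 0.187
```

```bash
python3 - <<'E'
from h import *
st(); print(telemetry.read_state()['force']); print(go(L(-.11,0,.08))); print(go(L(-.095,0,.02)))
E
```

```text
t 8.2 tip [-115.22 -253.79  105.02] [-0.11  0.08  0.06] Fjig [ 0.03 -0.74 -1.23] op 0.187 j [-46.2  24.7 114.9  11.6  33.2  41.2]
[-0.05884825 -0.74143981 -1.22599086]
[[0.0003, -0.2537, 0.0253], [-0.0007, 0.0015, -0.0021]]
[[0.0047, -0.2538, 0.087], [-0.0007, 0.0015, -0.0021]]
```

Emit:
{"op": "servo_tool", "data": {
  "targets": [
    [[0.0003, -0.05, 0.01], [0, 0, 0]],
    [[0.0003, -0.1, 0.015], [0, 0, 0]],
    [[0.0003, -0.15, 0.02], [0, 0, 0]],
    [[0.0003, -0.2, 0.0253], [0, 0.0015, -0.001]],
    [[0.0003, -0.2537, 0.0253], [-0.0007, 0.0015, -0.0021]],
    [[0.0003, -0.2537, 0.0253], [-0.0007, 0.0015, -0.0021]],
    [[0.002, -0.2538, 0.055], [-0.0007, 0.0015, -0.0021]],
    [[0.0047, -0.2538, 0.087], [-0.0007, 0.0015, -0.0021]],
    [[0.0047, -0.2538, 0.087], [-0.0007, 0.0015, -0.0021]],
    [[0.0047, -0.2538, 0.087], [-0.0007, 0.0015, -0.0021]],
    [[0.0047, -0.2538, 0.087], [-0.0007, 0.0015, -0.0021]]
  ]
}}

```text
time_s: 9.57
position: [0.468, 0.021, 0.0519]
tcp_rot: [[0.978, -0.115, 0.176], [-0.112, -0.993, -0.023], [0.177, 0.003, -0.984]]
force: [0.6, 0.0, -0.2]
opening: 0.181
```

```bash
python3 - <<'E'
from h import *
st(); print(go(L(-.095,0,.01)))
a,K,E=cap('top');b,K2,E2=cap('scene')
c=lambda im,u,v,w,h,k:cv2.resize(im[v:v+h,u:u+w],None,fx=k,fy=k,interpolation=cv2.INTER_CUBIC)
cv2.imwrite('pics/j1.png',np.hstack([c(a,235,160,60,100,5),c(b,195,170,100,100,5)]))
M=np.linalg.inv(JIG)@meas()
for nm,P in (("tip",[-.095,0,.022]),("tipL",[-.095,.016,.022]),("tipR",[-.095,-.016,.022])):
    P=(JIG@np.append(P,1))[:3]; print(nm,(proj(K,E,P)-[235,160])*5,(proj(K2,E2,P)-[195,170])*5+[300,0])
E
```

```text
t 9.57 tip [-94.11  -1.1   21.43] [-0.05 -0.13 -0.06] Fjig [ 0.56  0.08 -0.19] op 0.181 j [-11.6  35.  119.9   2.8  14.9  82.3]
[[-0.0028, -0.001, 0.0109], [0.0012, -0.0022, -0.0006]]
tip [119.54686052 266.71061955] [491.75159379 222.12219867]
tipL [ 92.57069597 262.96123225] [477.38768128 198.35528718]
tipR [146.51875024 270.45941269] [506.42046634 246.39370515]
```

View pics/j1.png

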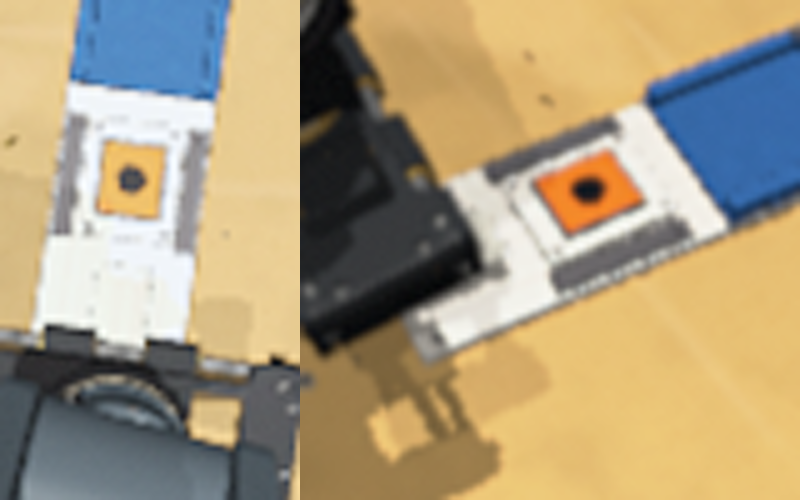

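Emit:
{"op": "servo_tool", "data": {
  "targets": [
    [[-0.0014, -0.0005, 0.0055], [0.0006, -0.001, -0.0003]],
    [[-0.0028, -0.001, 0.0109], [0.0012, -0.0015, -0.0006]],
    [[-0.0028, -0.001, 0.0109], [0.0012, -0.0015, -0.0006]],
    [[-0.0028, -0.001, 0.0109], [0.0012, -0.0015, -0.0006]]
  ]
}}

```text
time_s: 10.18
position: [0.4671, 0.0226, 0.0396]
tcp_rot: [[0.978, -0.113, 0.173], [-0.111, -0.994, -0.022], [0.174, 0.002, -0.985]]
force: [-1.5, -0.3, -0.9]
opening: 0.186
```

```bash
python3 -c "
from h import *
st()"
```

```text
t 10.18 tip [-95.24   0.52   8.99] [0.05 0.04 0.01] Fjig [-1.4  -0.51 -0.85] op 0.186 j [-11.5  36.7 120.2   3.4  13.1  81.8]
```

Emit:
{"op": "servo_tool", "data": {
  "targets": [
    [[-0.0001, 0, 0.0005], [0, 0, 0]],
    [[-0.0002, 0, 0.001], [0, 0, 0]],
    [[-0.0002, 0, 0.001], [0, 0, 0]],
    [[-0.0002, 0, 0.001], [0, 0, 0]]
  ]
}}

```text
time_s: 10.68
position: [0.4672, 0.0225, 0.0388]
tcp_rot: [[0.978, -0.113, 0.173], [-0.111, -0.994, -0.022], [0.175, 0.002, -0.985]]
force: [-0.4, 0.9, -1.0]
opening: 0.184
```

```bash
python3 -c "
from h import *
st()"
```

```text
t 10.68 tip [-95.09   0.45   8.22] [0.04 0.01 0.01] Fjig [-0.5   0.86 -0.98] op 0.184 j [-11.5  36.8 120.2   3.4  12.9  81.8]
```

Emit:
{"op": "servo_tool", "data": {
  "targets": [
    [[-0.0001, 0, 0.0006], [0, 0, 0]],
    [[-0.0001, 0, 0.0006], [0, 0, 0]],
    [[-0.0001, 0, 0.0006], [0, 0, 0]]
  ]
}}

```text
time_s: 11.05
position: [0.4672, 0.0225, 0.0386]
tcp_rot: [[0.978, -0.113, 0.174], [-0.111, -0.994, -0.022], [0.175, 0.002, -0.985]]
force: [-1.0, -0.3, 5.5]
opening: 0.18
```

```bash
python3 -c "
from h import *
st()"
```

```text
t 11.05 tip [-95.06   0.43   7.99] [ 0.04 -0.02  0.  ] Fjig [-0.93 -0.45  5.49] op 0.18 j [-11.5  36.9 120.2   3.4  12.8  81.7]
```

Emit:
{"op": "servo_tool", "data": {
  "targets": [
    [[-0.0001, 0, 0.0006], [0, 0, 0]],
    [[-0.0001, 0, 0.0006], [0, 0, 0]],
    [[-0.0001, 0, 0.0006], [0, 0, 0]]
  ]
}}

```text
time_s: 11.42
position: [0.4672, 0.0226, 0.0385]
tcp_rot: [[0.978, -0.113, 0.175], [-0.111, -0.994, -0.022], [0.176, 0.002, -0.984]]
force: [-3.2, -0.2, 12.2]
opening: 0.18
```

```bash
python3 -c "
from h import *
st()"
```

```text
t 11.43 tip [-95.11   0.44   7.99] [ 0.04 -0.06  0.  ] Fjig [-3.13 -0.58 12.22] op 0.18 j [-11.5  36.9 120.3   3.4  12.7  81.7]
```

Emit:
{"op": "servo_tool", "data": {
  "targets": [
    [[0.0002, 0, -0.001], [0, 0, 0]],
    [[0.0003, 0, -0.0019], [0, 0, 0]],
    [[0.0003, 0, -0.0019], [0, 0, 0]],
    [[0.0003, 0, -0.0019], [0, 0, 0]]
  ]
}}

```text
time_s: 11.92
position: [0.4671, 0.0226, 0.0393]
tcp_rot: [[0.978, -0.113, 0.173], [-0.111, -0.994, -0.022], [0.174, 0.002, -0.985]]
force: [0.2, 0.4, -0.7]
opening: 0.182
```

```bash
python3 -c "
from h import *
st(); print(go(L(-.085,0,.0087)),go(L(-.07,0,.0087)))"
```

```text
t 11.93 tip [-95.23   0.47   8.63] [0.04 0.04 0.01] Fjig [ 0.12  0.39 -0.71] op 0.182 j [-11.5  36.8 120.2   3.4  13.   81.8]
[[0.01, 0.0004, 0.0018], [-0.0003, 0.0008, 0.0007]] [[0.0248, 0.0004, 0.0044], [-0.0003, 0.0008, 0.0007]]
```

Emit:
{"op": "servo_tool", "data": {
  "targets": [
    [[0.003, 0.0001, 0.0005], [0, 0, 0]],
    [[0.006, 0.0002, 0.0011], [0, 0, 0]],
    [[0.009, 0.0003, 0.0016], [0, 0, 0]],
    [[0.012, 0.0003, 0.0021], [0, 0, 0]],
    [[0.015, 0.0004, 0.0026], [0, 0, 0]],
    [[0.018, 0.0004, 0.0031], [0, 0, 0]],
    [[0.02, 0.0004, 0.0035], [0, 0, 0]],
    [[0.022, 0.0004, 0.0039], [0, 0, 0]],
    [[0.022, 0.0004, 0.0039], [0, 0, 0]]
  ]
}}

```text
time_s: 13.05
position: [0.4895, 0.0196, 0.0395]
tcp_rot: [[0.978, -0.113, 0.173], [-0.111, -0.994, -0.022], [0.175, 0.002, -0.985]]
force: [-0.4, 0.7, -0.9]
opening: 0.183
```

```bash
python3 -c "
from h import *
st(); print(go(L(-.06,0,.0087)))"
```

```text
t 13.05 tip [-7.259e+01  4.000e-02  8.900e+00] [0.04 0.01 0.01] Fjig [-0.46  0.62 -0.94] op 0.183 j [-11.3  37.2 117.    2.7  15.7  82.7]
[[0.0124, 0.0, 0.0024], [-0.0002, 0.0001, 0.0007]]
```

Emit:
{"op": "servo_tool", "data": {
  "targets": [
    [[0.002, 0, 0.0005], [0, 0, 0]],
    [[0.004, 0, 0.0009], [0, 0, 0]],
    [[0.006, 0, 0.0013], [0, 0, 0]],
    [[0.008, 0, 0.0016], [0, 0, 0]],
    [[0.01, 0, 0.002], [0, 0, 0]],
    [[0.012, 0, 0.0023], [0, 0, 0]],
    [[0.014, 0, 0.0027], [0, 0, 0]],
    [[0.016, 0, 0.003], [0, 0, 0]],
    [[0.018, 0, 0.0034], [0, 0, 0]],
    [[0.018, 0, 0.0034], [0, 0, 0]]
  ]
}}

```text
time_s: 14.3
position: [0.508, 0.0175, 0.0394]
tcp_rot: [[0.978, -0.113, 0.174], [-0.111, -0.994, -0.022], [0.175, 0.002, -0.984]]
force: [0.8, 0.1, -0.9]
opening: 0.18
```

```bash
python3 - <<'E'
from h import *
st()
a,K,E=cap('top');b,K2,E2=cap('scene')
c=lambda im,u,v,w,h,k:cv2.resize(im[v:v+h,u:u+w],None,fx=k,fy=k,interpolation=cv2.INTER_CUBIC)
cv2.imwrite('pics/j2.png',np.hstack([c(a,235,140,60,100,6),c(b,230,160,73,100,6)]))
E
```

```text
t 14.3 tip [-5.396e+01  4.000e-02  8.830e+00] [ 0.04 -0.03  0.  ] Fjig [ 0.74  0.17 -0.85] op 0.18 j [-11.1  37.7 114.4   2.2  17.8  83.3]
```

View pics/j2.png

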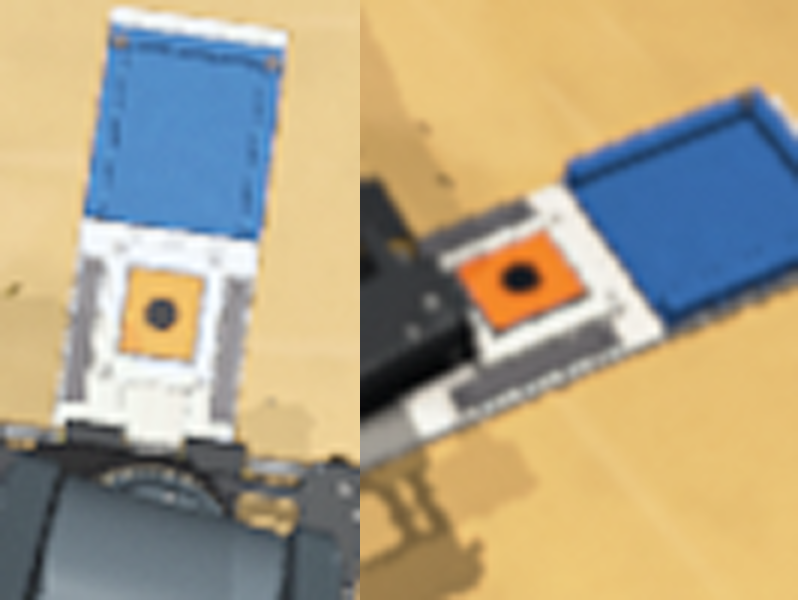

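Emit:
{"op": "servo_tool", "data": {
  "targets": [
    [[0.001, 0, 0.0002], [0, 0, 0]],
    [[0.002, 0, 0.0004], [0, 0, 0]],
    [[0.003, 0, 0.0006], [0, 0, 0]],
    [[0.004, 0, 0.0008], [0, 0, 0]],
    [[0.005, 0, 0.001], [0, 0, 0]],
    [[0.005, 0, 0.001], [0, 0, 0]]
  ]
}}

```text
time_s: 15.15
position: [0.5129, 0.0169, 0.0392]
tcp_rot: [[0.978, -0.113, 0.174], [-0.111, -0.994, -0.022], [0.175, 0.002, -0.985]]
force: [-0.4, 0.8, -0.7]
opening: 0.18
```

```bash
python3 -c "
from h import *
st()"
```

```text
t 15.15 tip [-49.09   0.07   8.62] [ 0.04 -0.01  0.01] Fjig [-0.45  0.75 -0.72] op 0.18 j [-11.   37.8 113.7   2.2  18.4  83.5]
```

Emit:
{"op": "servo_tool", "data": {
  "targets": [
    [[0.0005, 0, 0.0001], [0, 0, 0]],
    [[0.001, 0, 0.0002], [0, 0, 0]],
    [[0.001, 0, 0.0002], [0, 0, 0]]
  ]
}}

```text
time_s: 15.52
position: [0.5137, 0.0168, 0.0392]
tcp_rot: [[0.978, -0.113, 0.173], [-0.111, -0.994, -0.022], [0.175, 0.002, -0.985]]
force: [-1.1, -0.0, -0.9]
opening: 0.181
```

Emit:
{"op": "servo_tool", "data": {
  "targets": [
    [[0.0005, 0, 0.0001], [0, 0, 0]],
    [[0.001, 0, 0.0002], [0, 0, 0]],
    [[0.001, 0, 0.0002], [0, 0, 0]]
  ]
}}

```text
time_s: 15.9
position: [0.5148, 0.0167, 0.0392]
tcp_rot: [[0.978, -0.113, 0.174], [-0.111, -0.994, -0.022], [0.175, 0.002, -0.985]]
force: [-0.0, 0.7, -1.8]
opening: 0.183
```

```bash
python3 -c "
from h import *
st()"
```

```text
t 15.9 tip [-47.16   0.07   8.55] [0.04 0.   0.01] Fjig [-0.11  0.71 -1.78] op 0.183 j [-11.   37.9 113.5   2.1  18.6  83.5]
```

Emit:
{"op": "servo_tool", "data": {
  "targets": [
    [[0.0005, 0, 0.0001], [0, 0, 0]],
    [[0.0005, 0, 0.0001], [0, 0, 0]]
  ]
}}

```text
time_s: 16.15
position: [0.5152, 0.0167, 0.0391]
tcp_rot: [[0.978, -0.113, 0.173], [-0.111, -0.994, -0.022], [0.175, 0.002, -0.985]]
force: [-0.4, 0.5, -1.2]
opening: 0.182
```

Emit:
{"op": "servo_tool", "data": {
  "targets": [
    [[0.0005, 0, 0.0001], [0, 0, 0]],
    [[0.0005, 0, 0.0001], [0, 0, 0]]
  ]
}}

```text
time_s: 16.4
position: [0.5157, 0.0166, 0.0391]
tcp_rot: [[0.978, -0.113, 0.173], [-0.111, -0.994, -0.022], [0.175, 0.002, -0.985]]
force: [-0.5, 0.6, -1.5]
opening: 0.183
```

Emit:
{"op": "servo_tool", "data": {
  "targets": [
    [[0.0004, 0, 0.0001], [0, 0, 0]],
    [[0.0004, 0, 0.0001], [0, 0, 0]]
  ]
}}

```text
time_s: 16.65
position: [0.5161, 0.0166, 0.0391]
tcp_rot: [[0.978, -0.113, 0.173], [-0.111, -0.994, -0.022], [0.175, 0.002, -0.985]]
force: [-0.7, -0.0, -1.5]
opening: 0.179
```

```bash
python3 -c "
from h import *
st()"
```

```text
t 16.65 tip [-45.84   0.09   8.46] [0.04 0.01 0.01] Fjig [-0.7  -0.09 -1.5 ] op 0.179 j [-11.   37.9 113.3   2.1  18.8  83.6]
```

Emit:
{"op": "servo_tool", "data": {
  "targets": [
    [[0.0005, 0, 0.0], [0, 0, 0]],
    [[0.0005, 0, 0.0], [0, 0, 0]]
  ]
}}

```text
time_s: 16.9
position: [0.5163, 0.0166, 0.0391]
tcp_rot: [[0.978, -0.113, 0.173], [-0.111, -0.994, -0.022], [0.174, 0.002, -0.985]]
force: [-0.5, 0.1, -0.5]
opening: 0.181
```

Emit:
{"op": "servo_tool", "data": {
  "targets": [
    [[0.0005, 0, 0.0], [0, 0, 0]],
    [[0.0005, 0, 0.0], [0, 0, 0]]
  ]
}}

```text
time_s: 17.15
position: [0.5164, 0.0166, 0.0392]
tcp_rot: [[0.979, -0.113, 0.172], [-0.111, -0.994, -0.021], [0.173, 0.002, -0.985]]
force: [-2.1, -0.2, -0.0]
opening: 0.181
```

Emit:
{"op": "servo_tool", "data": {
  "targets": [
    [[0.0004, 0, 0.0001], [0, 0, 0]],
    [[0.0004, 0, 0.0001], [0, 0, 0]]
  ]
}}

```text
time_s: 17.4
position: [0.5164, 0.0166, 0.0391]
tcp_rot: [[0.979, -0.113, 0.171], [-0.111, -0.994, -0.021], [0.173, 0.002, -0.985]]
force: [-4.0, 0.4, 1.7]
opening: 0.18
```

```bash
python3 -c "
from h import *
st()"
```

```text
t 17.4 tip [-45.62   0.2    8.29] [0.04 0.14 0.02] Fjig [-4.   -0.06  1.71] op 0.18 j [-11.   37.9 113.1   2.1  19.   83.6]
```

Emit:
{"op": "servo_tool", "data": {
  "targets": [
    [[0.0003, 0, 0.0], [0, 0, 0]],
    [[0.0003, 0, 0.0], [0, 0, 0]],
    [[0.0003, 0, 0.0], [0, 0, 0]]
  ]
}}

```text
time_s: 17.77
position: [0.5165, 0.0167, 0.0391]
tcp_rot: [[0.979, -0.113, 0.171], [-0.111, -0.994, -0.021], [0.172, 0.002, -0.985]]
force: [-4.9, -0.2, 2.2]
opening: 0.185
```

```bash
python3 -c "
from h import *
st()"
```

```text
t 17.77 tip [-45.56   0.22   8.32] [0.04 0.16 0.02] Fjig [-4.87 -0.77  2.21] op 0.185 j [-11.   37.9 113.1   2.1  19.1  83.6]
```

Emit:
{"op": "servo_tool", "data": {
  "targets": [
    [[0, 0, 0.0], [0, 0, 0]],
    [[0, 0, 0.0], [0, 0, 0]],
    [[0, 0, 0.0], [0, 0, 0]],
    [[0, 0, 0.0], [0, 0, 0]]
  ]
}}

```text
time_s: 18.27
position: [0.5165, 0.0166, 0.0391]
tcp_rot: [[0.979, -0.113, 0.171], [-0.111, -0.994, -0.021], [0.172, 0.002, -0.985]]
force: [-4.3, 0.9, 2.6]
opening: 0.185
```

Emit:
{"op": "servo_tool", "data": {
  "targets": [
    [[0.0002, 0, -0.0001], [0, 0, 0]],
    [[0.0002, 0, -0.0001], [0, 0, 0]],
    [[0.0002, 0, -0.0001], [0, 0, 0]],
    [[0.0002, 0, -0.0001], [0, 0, 0]]
  ]
}}

```text
time_s: 18.77
position: [0.5165, 0.0167, 0.0392]
tcp_rot: [[0.979, -0.113, 0.17], [-0.111, -0.994, -0.021], [0.172, 0.002, -0.985]]
force: [-4.6, -0.2, 1.4]
opening: 0.182
```

Emit:
{"op": "servo_tool", "data": {
  "targets": [
    [[0, 0, 0.0], [0, 0, 0]],
    [[0, 0, 0.0], [0, 0, 0]],
    [[0, 0, 0.0], [0, 0, 0]],
    [[0, 0, 0.0], [0, 0, 0]],
    [[0, 0, 0.0], [0, 0, 0]]
  ]
}}

```text
time_s: 19.4
position: [0.5165, 0.0167, 0.0392]
tcp_rot: [[0.979, -0.113, 0.171], [-0.111, -0.994, -0.021], [0.172, 0.002, -0.985]]
force: [-5.0, 0.4, 1.8]
opening: 0.18
```

Emit:
{"op": "servo_tool", "data": {
  "targets": [
    [[0, 0, 0.0], [0, 0, 0]],
    [[0, 0, 0.0], [0, 0, 0]],
    [[0, 0, 0.0], [0, 0, 0]],
    [[0, 0, 0.0], [0, 0, 0]],
    [[0, 0, 0.0], [0, 0, 0]]
  ]
}}

```text
time_s: 20.02
position: [0.5165, 0.0167, 0.0392]
tcp_rot: [[0.979, -0.113, 0.171], [-0.111, -0.994, -0.021], [0.172, 0.002, -0.985]]
force: [-5.1, 0.3, 1.4]
opening: 0.184
```

```bash
python3 -c "
from h import *
st()"
```

```text
t 20.02 tip [-45.53   0.23   8.34] [0.04 0.18 0.02] Fjig [-5.14 -0.25  1.41] op 0.184 j [-11.   37.9 113.1   2.1  19.1  83.6]
```

```bash
cat > lift.py <<'E'
from plan import *
import sys
xs=.0125; t=np.linalg.inv(TL)
def b2(al,th=80,s=.061):
    a=np.radians(al);e=np.array([np.cos(a),0,-np.sin(a)]);c=np.radians(th);n=np.array([np.sin(c),0,np.cos(c)])
    return np.array([xs-.004,0,.008])-e*s-n*.002
def traj(): # (label, lifter pose)
    return {th:L(*(blade(th,xs)+[0,.0003,0]),th) for th in np.arange(0,81,2.5)},{al:L(*(b2(al)+[0,.0003,0]),80) for al in np.arange(80,106,2)}
E
python3 - <<'E'
from lift import *
A,B=traj(); q=None
for d in (A,B):
    for k in list(d)[::4]:
        q,e=ik(d[k]@t,q if q is not None else np.array([-11,38,113,2,19,84])); print(k,round(e,3),q.round(0).astype(int).tolist())
P=meas()
print("back",go(L(-.0475,.0002,.0088)))
A0=A[0.]; 
E
```

```text
0.0 0.0 [-11, 38, 113, 2, 19, 84]
10.0 0.0 [-10, 37, 104, 0, 38, 86]
20.0 0.0 [-10, 39, 95, -1, 56, 87]
30.0 0.0 [-10, 42, 85, -1, 73, 87]
40.0 0.0 [-9, 47, 75, -2, 89, 88]
50.0 0.0 [-9, 52, 64, -2, 104, 88]
60.0 0.0 [-9, 59, 53, -2, 118, 87]
70.0 0.0 [-9, 66, 41, -3, 133, 87]
80.0 0.0 [-9, 74, 29, -4, 148, 86]
80 0.0 [-9, 74, 29, -4, 147, 86]
88 0.0 [-9, 75, 26, -4, 149, 86]
96 0.0 [-9, 76, 23, -4, 151, 85]
104 0.056 [-9, 77, 21, -4, 152, 85]
back [[-0.002, -0.0, -0.0006], [-0.0005, 0.0032, 0.0007]]
```

Emit:
{"op": "servo_tool", "data": {
  "targets": [
    [[-0.001, 0, -0.0002], [0, 0.001, 0]],
    [[-0.0023, 0, -0.0008], [-0.0005, 0.0032, 0.0007]],
    [[-0.0023, 0, -0.0008], [-0.0005, 0.0032, 0.0007]],
    [[-0.0023, 0, -0.0008], [-0.0005, 0.0032, 0.0007]]
  ]
}}

```text
time_s: 20.52
position: [0.5162, 0.0165, 0.0399]
tcp_rot: [[0.977, -0.114, 0.178], [-0.112, -0.993, -0.023], [0.179, 0.002, -0.984]]
force: [-2.2, 1.0, -1.6]
opening: 0.184
```

```bash
sed -i 's/th=80,s=/th=75,s=/; s/arange(0,81,2.5)/arange(0,76,2.5)/; s/,80) for al in np.arange(80,106,2)/,75) for al in np.arange(75,106,2.5)/' lift.py; python3 - <<'E'
from lift import *
st(); A,B=traj()
for th in np.arange(2.5,31,2.5): print(th,go(A[th]))
E
```

```text
t 20.52 tip [-45.63  -0.05   9.6 ] [-0.01 -0.24 -0.02] Fjig [-2.29  0.7  -1.57] op 0.184 j [-11.   37.8 113.4   2.1  18.5  83.6]
2.5 [[-0.0005, -0.0003, -0.0054], [0.0004, -0.0478, -0.0002]]
5.0 [[0.0019, -0.0003, -0.0099], [0.0004, -0.0914, -0.0003]]
7.5 [[0.0045, -0.0003, -0.0144], [0.0004, -0.135, -0.0004]]
10.0 [[0.0072, -0.0003, -0.0188], [0.0004, -0.1787, -0.0005]]
12.5 [[0.0101, -0.0003, -0.023], [0.0004, -0.2223, -0.0006]]
15.0 [[0.0131, -0.0003, -0.0271], [0.0004, -0.2659, -0.0007]]
17.5 [[0.0165, -0.0002, -0.0314], [0.0005, -0.3096, -0.0008]]
20.0 [[0.0201, -0.0002, -0.0357], [0.0005, -0.3532, -0.0009]]
22.5 [[0.0239, -0.0002, -0.0398], [0.0005, -0.3968, -0.001]]
25.0 [[0.0279, -0.0002, -0.0438], [0.0005, -0.4405, -0.0011]]
27.5 [[0.0321, -0.0002, -0.0475], [0.0005, -0.4841, -0.0012]]
30.0 [[0.0364, -0.0002, -0.0511], [0.0005, -0.5277, -0.0013]]
```

Emit:
{"op": "servo_tool", "data": {
  "targets": [
    [[-0.0025, -0.0003, -0.001], [0.0004, 0.002, 0]],
    [[-0.0005, -0.0003, -0.0054], [0.0004, -0.0478, -0.0002]],
    [[0.0019, -0.0003, -0.0099], [0.0004, -0.0914, -0.0003]],
    [[0.0045, -0.0003, -0.0144], [0.0004, -0.135, -0.0004]],
    [[0.0072, -0.0003, -0.0188], [0.0004, -0.1787, -0.0005]],
    [[0.0101, -0.0003, -0.023], [0.0004, -0.2223, -0.0006]],
    [[0.0131, -0.0003, -0.0271], [0.0004, -0.2659, -0.0007]],
    [[0.0165, -0.0002, -0.0314], [0.0005, -0.3096, -0.0008]],
    [[0.0201, -0.0002, -0.0357], [0.0005, -0.3532, -0.0009]],
    [[0.0201, -0.0002, -0.0357], [0.0005, -0.3532, -0.0009]]
  ]
}}

```text
time_s: 21.78
position: [0.5311, 0.0149, 0.0787]
tcp_rot: [[0.979, -0.113, -0.168], [-0.112, -0.994, 0.017], [-0.169, 0.002, -0.986]]
force: [-0.2, 0.5, -1.6]
opening: 0.184
```

```bash
python3 - <<'E'
from lift import *
st(); A,B=traj(); P=meas(); print(blade(20,xs)*1000)
for th in np.arange(22.5,51,2.5): print(th,go(A[th],P))
a,K,E=cap('top');b,K2,E2=cap('scene')
c=lambda im,u,v,w,h,k:cv2.resize(im[v:v+h,u:u+w],None,fx=k,fy=k,interpolation=cv2.INTER_CUBIC)
cv2.imwrite('pics/j3.png',np.hstack([c(a,235,140,60,100,6),c(b,230,160,73,100,6)]))
E
```

```text
t 21.77 tip [-45.05   0.1   27.29] [-0.  19.8 -0. ] Fjig [-0.29  0.51 -1.63] op 0.184 j [-10.   38.7  95.   -0.9  56.   87. ]
[-46.87337073   0.          26.9838435 ]
22.5 [[0.0006, -0.0002, -0.0048], [0.0001, -0.0472, -0.0002]]
25.0 [[0.003, -0.0002, -0.0099], [0.0001, -0.0908, -0.0002]]
27.5 [[0.0056, -0.0002, -0.0148], [0.0001, -0.1344, -0.0003]]
30.0 [[0.0085, -0.0002, -0.0197], [0.0001, -0.1781, -0.0004]]
32.5 [[0.0115, -0.0001, -0.0244], [0.0001, -0.2217, -0.0005]]
35.0 [[0.0148, -0.0001, -0.029], [0.0001, -0.2653, -0.0006]]
37.5 [[0.0183, -0.0001, -0.0334], [0.0002, -0.309, -0.0007]]
40.0 [[0.0219, -0.0001, -0.0376], [0.0002, -0.3526, -0.0008]]
42.5 [[0.0258, -0.0001, -0.0417], [0.0002, -0.3962, -0.0009]]
45.0 [[0.0298, -0.0001, -0.0456], [0.0002, -0.4399, -0.001]]
47.5 [[0.034, -0.0001, -0.0493], [0.0002, -0.4835, -0.001]]
50.0 [[0.0384, -0.0001, -0.0529], [0.0002, -0.5271, -0.0011]]
```

View pics/j3.png

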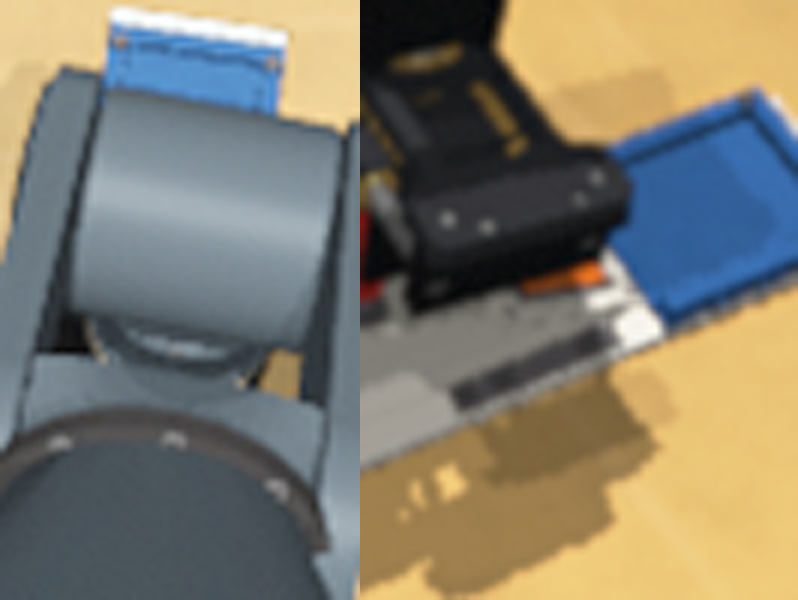

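Emit:
{"op": "servo_tool", "data": {
  "targets": [
    [[0.0006, -0.0002, -0.0048], [0.0001, -0.0472, -0.0002]],
    [[0.003, -0.0002, -0.0099], [0.0001, -0.0908, -0.0002]],
    [[0.0056, -0.0002, -0.0148], [0.0001, -0.1344, -0.0003]],
    [[0.0085, -0.0002, -0.0197], [0.0001, -0.1781, -0.0004]],
    [[0.0115, -0.0001, -0.0244], [0.0001, -0.2217, -0.0005]],
    [[0.0148, -0.0001, -0.029], [0.0001, -0.2653, -0.0006]],
    [[0.0183, -0.0001, -0.0334], [0.0002, -0.309, -0.0007]],
    [[0.0219, -0.0001, -0.0376], [0.0002, -0.3526, -0.0008]],
    [[0.0258, -0.0001, -0.0417], [0.0002, -0.3962, -0.0009]],
    [[0.0298, -0.0001, -0.0456], [0.0002, -0.4399, -0.001]],
    [[0.034, -0.0001, -0.0493], [0.0002, -0.4835, -0.001]],
    [[0.0384, -0.0001, -0.0529], [0.0002, -0.5271, -0.0011]]
  ]
}}

```text
time_s: 23.38
position: [0.5751, 0.0104, 0.1235]
tcp_rot: [[0.758, -0.112, -0.643], [-0.086, -0.994, 0.072], [-0.647, 0.001, -0.763]]
force: [-0.2, -0.6, -1.4]
opening: 0.184
```

```bash
python3 - <<'E'
from lift import *
st(); A,B=traj(); P=meas(); print(blade(50,xs)*1000)
for th in np.arange(52.5,76,2.5): print(th,go(A[th],P))
E
```

```text
t 23.38 tip [-34.26   0.6   52.5 ] [3.000e-02 5.035e+01 2.000e-02] Fjig [-0.14 -0.65 -1.44] op 0.184 j [ -9.1  52.2  64.5  -1.8 103.6  87.6]
[-31.30631085   0.          53.44313581]
52.5 [[0.0036, 0.0003, -0.0074], [-0.0, -0.0375, 0.0002]]
55.0 [[0.006, 0.0003, -0.0125], [-0.0, -0.0811, 0.0001]]
57.5 [[0.0087, 0.0003, -0.0175], [-0.0, -0.1247, 0.0]]
60.0 [[0.0116, 0.0003, -0.0223], [0.0, -0.1684, -0.0]]
62.5 [[0.0147, 0.0003, -0.027], [0.0, -0.212, -0.0001]]
65.0 [[0.018, 0.0004, -0.0316], [0.0001, -0.2556, -0.0002]]
67.5 [[0.0215, 0.0004, -0.036], [0.0001, -0.2993, -0.0003]]
70.0 [[0.0252, 0.0004, -0.0403], [0.0001, -0.3429, -0.0004]]
72.5 [[0.0291, 0.0004, -0.0444], [0.0001, -0.3865, -0.0005]]
75.0 [[0.0332, 0.0004, -0.0483], [0.0001, -0.4302, -0.0006]]
```

Emit:
{"op": "servo_tool", "data": {
  "targets": [
    [[0.0036, 0.0003, -0.0074], [0, -0.0375, 0.0002]],
    [[0.006, 0.0003, -0.0125], [0, -0.0811, 0.0001]],
    [[0.0087, 0.0003, -0.0175], [0, -0.1247, 0]],
    [[0.0116, 0.0003, -0.0223], [0, -0.1684, 0]],
    [[0.0147, 0.0003, -0.027], [0, -0.212, -0.0001]],
    [[0.018, 0.0004, -0.0316], [0.0001, -0.2556, -0.0002]],
    [[0.0215, 0.0004, -0.036], [0.0001, -0.2993, -0.0003]],
    [[0.0252, 0.0004, -0.0403], [0.0001, -0.3429, -0.0004]],
    [[0.0291, 0.0004, -0.0444], [0.0001, -0.3865, -0.0005]],
    [[0.0332, 0.0004, -0.0483], [0.0001, -0.4302, -0.0006]],
    [[0.0332, 0.0004, -0.0483], [0.0001, -0.4302, -0.0006]]
  ]
}}

```text
time_s: 24.75
position: [0.6313, 0.0035, 0.1372]
tcp_rot: [[0.422, -0.112, -0.9], [-0.048, -0.994, 0.101], [-0.906, 0.001, -0.424]]
force: [-0.3, 0.2, -0.8]
opening: 0.183
```

```bash
python3 - <<'E'
from lift import *
st(); A,B=traj(); P=meas(); print(blade(75,xs)*1000)
for th in np.arange(77.5,104,2.5): print(th,go(B[th],P),b2(th)[[0,2]].round(4))
a,K,E=cap('top');b,K2,E2=cap('scene')
c=lambda im,u,v,w,h,k:cv2.resize(im[v:v+h,u:u+w],None,fx=k,fy=k,interpolation=cv2.INTER_CUBIC)
cv2.imwrite('pics/j4.png',np.hstack([c(a,235,130,60,100,6),c(b,230,140,73,100,6)]))
E
```

```text
t 24.75 tip [-9.02  0.18 64.67] [1.000e-02 7.497e+01 1.000e-02] Fjig [-0.29  0.2  -0.85] op 0.183 j [ -8.8  69.6  35.4  -3.3 139.8  86.5]
[-9.08351671  0.         66.40383731]
77.5 [[-0.0011, -0.0001, -0.0032], [0.0, -0.0005, 0.0]] [-0.0066  0.067 ]
80.0 [[-0.0005, -0.0001, -0.0058], [0.0, -0.0005, 0.0]] [-0.004   0.0676]
82.5 [[0.0003, -0.0001, -0.0083], [0.0, -0.0005, 0.0]] [-0.0014  0.068 ]
85.0 [[0.0011, -0.0001, -0.0108], [0.0, -0.0005, 0.0]] [0.0013 0.0683]
87.5 [[0.0021, -0.0001, -0.0133], [0.0, -0.0005, 0.0]] [0.0039 0.0684]
90.0 [[0.0032, -0.0001, -0.0158], [0.0, -0.0005, 0.0]] [0.0066 0.0685]
92.5 [[0.0044, -0.0001, -0.0181], [0.0, -0.0005, 0.0]] [0.0092 0.0684]
95.0 [[0.0056, -0.0001, -0.0205], [0.0, -0.0005, 0.0]] [0.0119 0.0683]
97.5 [[0.007, -0.0001, -0.0227], [0.0, -0.0005, 0.0]] [0.0145 0.068 ]
100.0 [[0.0085, -0.0001, -0.025], [0.0, -0.0005, 0.0]] [0.0172 0.0676]
102.5 [[0.0101, -0.0001, -0.0271], [0.0, -0.0005, 0.0]] [0.0198 0.067 ]
```

View pics/j4.png

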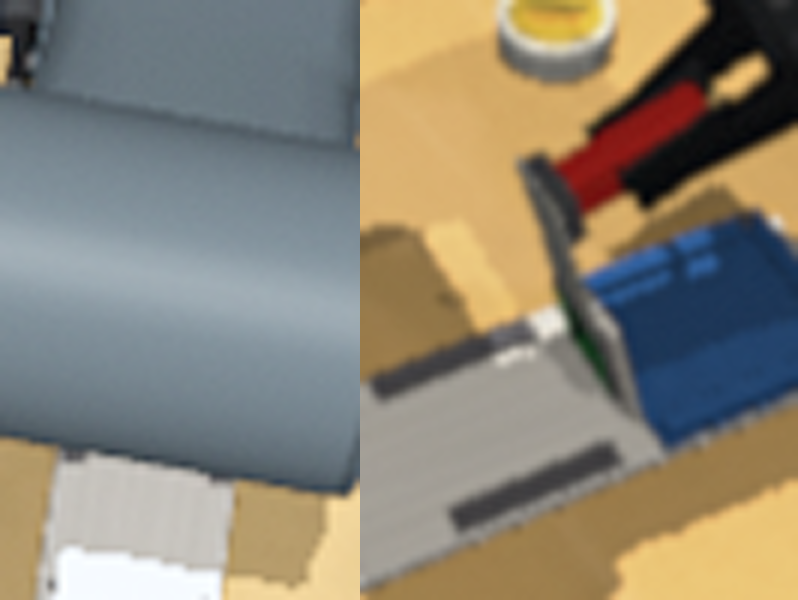

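Emit:
{"op": "servo_tool", "data": {
  "targets": [
    [[-0.0011, -0.0001, -0.0032], [0, 0, 0]],
    [[-0.0005, -0.0001, -0.0058], [0, 0, 0]],
    [[0.0003, -0.0001, -0.0083], [0, 0, 0]],
    [[0.0011, -0.0001, -0.0108], [0, 0, 0]],
    [[0.0021, -0.0001, -0.0133], [0, 0, 0]],
    [[0.0032, -0.0001, -0.0158], [0, 0, 0]],
    [[0.0044, -0.0001, -0.0181], [0, 0, 0]],
    [[0.0056, -0.0001, -0.0205], [0, 0, 0]],
    [[0.0056, -0.0001, -0.0205], [0, 0, 0]],
    [[0.0056, -0.0001, -0.0205], [0, 0, 0]]
  ]
}}

```text
time_s: 26.1
position: [0.6525, 0.0013, 0.143]
tcp_rot: [[0.422, -0.112, -0.9], [-0.048, -0.994, 0.101], [-0.905, 0.001, -0.425]]
force: [-0.9, -0.6, -1.0]
opening: 0.183
```

```bash
python3 - <<'E'
from lift import *
st(); A,B=traj(); P=meas(); print(b2(95)*1000)
for th in np.arange(97.5,106,2.5): print(th,go(B[th],P))
a,K,E=cap('top');b,K2,E2=cap('scene')
c=lambda im,u,v,w,h,k:cv2.resize(im[v:v+h,u:u+w],None,fx=k,fy=k,interpolation=cv2.INTER_CUBIC)
cv2.imwrite('pics/j5.png',np.hstack([c(b,230,140,73,90,6)]))
E
```

```text
t 26.1 tip [12.38  0.39 70.47] [-1.000e-02  7.493e+01 -1.000e-02] Fjig [-0.85 -0.69 -1.  ] op 0.183 j [ -8.7  71.7  29.3  -3.5 143.9  86.2]
[11.88464866  0.         68.25023849]
97.5 [[0.0032, 0.0001, -0.001], [0.0, -0.0013, -0.0]]
100.0 [[0.0047, 0.0001, -0.0032], [0.0, -0.0013, -0.0]]
102.5 [[0.0063, 0.0001, -0.0053], [0.0, -0.0013, -0.0]]
105.0 [[0.008, 0.0001, -0.0074], [0.0, -0.0013, -0.0]]
```

View pics/j5.png

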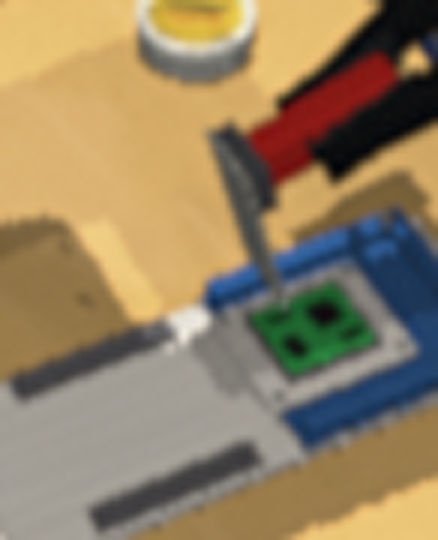

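```bash
python3 - <<'E'
from lift import *
for k in range(1,11):
    f=k/10; print(go(L(.012+f*(-.122),0,.070+.05*min(1,f*2),75*(1-f))))
E
```

```text
[[-0.0188, 0.0004, 0.0155], [-0.0, 0.1297, 0.0002]]
[[-0.0369, 0.0003, 0.0311], [-0.0001, 0.2606, 0.0005]]
[[-0.0538, 0.0003, 0.0472], [-0.0001, 0.3915, 0.0008]]
[[-0.0694, 0.0002, 0.0635], [-0.0002, 0.5224, 0.001]]
[[-0.0838, 0.0002, 0.0799], [-0.0002, 0.6533, 0.0013]]
[[-0.0879, 0.0002, 0.1005], [-0.0003, 0.7842, 0.0015]]
[[-0.0908, 0.0001, 0.1209], [-0.0003, 0.9151, 0.0018]]
[[-0.0924, 0.0001, 0.1409], [-0.0003, 1.046, 0.0021]]
[[-0.0929, 0.0, 0.1603], [-0.0004, 1.1769, 0.0023]]
[[-0.0924, 0.0, 0.1791], [-0.0004, 1.3078, 0.0026]]
```

Emit:
{"op": "servo_tool", "data": {
  "targets": [
    [[-0.0188, 0.0004, 0.0155], [0, 0.1297, 0.0002]],
    [[-0.0369, 0.0003, 0.0311], [-0.0001, 0.2606, 0.0005]],
    [[-0.0538, 0.0003, 0.0472], [-0.0001, 0.3915, 0.0008]],
    [[-0.0694, 0.0002, 0.0635], [-0.0002, 0.5224, 0.001]],
    [[-0.0838, 0.0002, 0.0799], [-0.0002, 0.6533, 0.0013]],
    [[-0.0879, 0.0002, 0.1005], [-0.0003, 0.7842, 0.0015]],
    [[-0.0908, 0.0001, 0.1209], [-0.0003, 0.9151, 0.0018]],
    [[-0.0924, 0.0001, 0.1409], [-0.0003, 1.046, 0.0021]],
    [[-0.0929, 0, 0.1603], [-0.0004, 1.1769, 0.0023]],
    [[-0.0924, 0, 0.1791], [-0.0004, 1.3078, 0.0026]],
    [[-0.0924, 0, 0.1791], [-0.0004, 1.3078, 0.0026]],
    [[-0.0924, 0, 0.1791], [-0.0004, 1.3078, 0.0026]]
  ]
}}

```text
time_s: 27.7
position: [0.4539, 0.0235, 0.1514]
tcp_rot: [[0.978, -0.114, 0.175], [-0.112, -0.993, -0.022], [0.177, 0.002, -0.984]]
force: [1.1, 0.5, -0.5]
opening: 0.183
```

```bash
python3 - <<'E'
from h import *
st(); G=np.load("grasp.npy"); Lg=G@TL
U=Lg.copy();U[2,3]+=.1; D=Lg.copy(); D[2,3]+=.004
P=meas(); print(go(U,P)); print(go(D,U@np.linalg.inv(TL))); print(Lg.round(4).tolist())
E
```

```text
t 27.7 tip [-108.33   -0.19  120.94] [-0.01 -0.11 -0.01] Fjig [ 1.02  0.59 -0.49] op 0.183 j [-11.7  21.3 117.5   1.5  31.   83.6]
[[-0.0088, 0.2539, 0.0141], [-0.0001, -0.0019, 0.002]]
[[-0.0168, -0.0002, 0.0945], [0.0, 0.0, -0.0]]
[[0.9933, 0.116, -0.0, 0.4436], [-0.116, 0.9933, 0.0, -0.231], [-0.0, -0.0, 1.0, 0.006], [0.0, 0.0, 0.0, 1.0]]
```

Emit:
{"op": "servo_tool", "data": {
  "targets": [
    [[-0.0018, 0.05, 0.003], [0, 0, 0]],
    [[-0.0036, 0.1, 0.006], [0, 0, 0]],
    [[-0.0053, 0.15, 0.009], [0, 0, 0]],
    [[-0.007, 0.2, 0.012], [0, -0.001, 0.001]],
    [[-0.0088, 0.2539, 0.0141], [-0.0001, -0.0019, 0.002]],
    [[-0.0088, 0.2539, 0.0141], [-0.0001, -0.0019, 0.002]],
    [[-0.0144, 0.2539, 0.046], [-0.0001, -0.0019, 0.002]],
    [[-0.02, 0.2538, 0.078], [-0.0001, -0.0019, 0.002]],
    [[-0.0248, 0.2537, 0.103], [-0.0001, -0.0019, 0.002]],
    [[-0.0248, 0.2537, 0.103], [-0.0001, -0.0019, 0.002]],
    [[-0.0248, 0.2537, 0.103], [-0.0001, -0.0019, 0.002]]
  ]
}}

```text
time_s: 29.08
position: [0.4183, -0.2281, 0.0459]
tcp_rot: [[0.978, -0.115, 0.173], [-0.113, -0.993, -0.023], [0.174, 0.002, -0.985]]
force: [0.3, -0.2, -0.7]
opening: 0.18
```

```bash
python3 - <<'E'
from h import *
st(); G=np.load("grasp.npy"); Lg=G@TL; 
print(meas()[:3,3]-G[:3,3]); print(go(Lg))
E
```

```text
t 29.07 tip [-115.15 -254.3    15.26] [-0.06  0.03 -0.03] Fjig [ 0.37 -0.2  -0.65] op 0.18 j [-46.3  36.1 118.3  19.9  18.7  31.8]
[-5.79956965e-04 -1.83756250e-05  9.28898807e-03]
[[-0.0011, -0.0001, 0.0092], [0.0003, 0.0005, 0.001]]
```

Emit:
{"op": "servo_tool", "data": {
  "targets": [
    [[-0.0005, -0.0001, 0.004], [0.0003, 0.0005, 0.001]],
    [[-0.0009, -0.0001, 0.0075], [0.0003, 0.0005, 0.001]],
    [[-0.0011, -0.0001, 0.009], [0.0003, 0.0005, 0.001]],
    [[-0.0011, -0.0001, 0.009], [0.0003, 0.0005, 0.001]],
    [[-0.0011, -0.0001, 0.009], [0.0003, 0.0005, 0.001]]
  ]
}}

```text
time_s: 29.7
position: [0.4178, -0.2278, 0.0366]
tcp_rot: [[0.978, -0.117, 0.173], [-0.115, -0.993, -0.022], [0.174, 0.002, -0.985]]
force: [-0.6, 1.2, 3.6]
opening: 0.181
```

```bash
python3 -c "
from h import *
st()"
```

```text
t 29.7 tip [-115.72 -254.12    5.96] [-0.17  0.04  0.02] Fjig [-0.77  1.1   3.65] op 0.181 j [-46.3  37.4 118.6  21.6  17.4  30.2]
```

Emit:
{"op": "servo_tool", "data": {
  "gripper": 0.06,
  "targets": [
    [[0, 0, 0], [0, 0, 0]],
    [[0, 0, 0], [0, 0, 0]],
    [[0, 0, 0], [0, 0, 0]],
    [[0, 0, 0], [0, 0, 0]],
    [[0, 0, 0], [0, 0, 0]],
    [[0, 0, 0], [0, 0, 0]],
    [[0, 0, 0], [0, 0, 0]]
  ]
}}

```text
time_s: 30.58
position: [0.4177, -0.2277, 0.0363]
tcp_rot: [[0.978, -0.117, 0.172], [-0.115, -0.993, -0.022], [0.174, 0.001, -0.985]]
force: [-0.5, -0.0, -0.7]
opening: 0.684
```

Emit:
{"op": "servo_tool", "data": {
  "targets": [
    [[0.0035, 0, -0.02], [0, 0, 0]],
    [[0.0105, 0, -0.06], [0, 0, 0]],
    [[0.0175, 0, -0.1], [0, 0, 0]],
    [[0.0263, 0, -0.15], [0, 0, 0]],
    [[-0.02, 0.05, -0.18], [0, 0, 0]],
    [[-0.04, 0.1, -0.18], [0, 0, 0]],
    [[-0.05, 0.15, -0.18], [0, 0, 0]],
    [[-0.06, 0.2, -0.18], [0, 0, 0]],
    [[-0.06, 0.25, -0.18], [0, 0, 0]],
    [[-0.06, 0.25, -0.18], [0, 0, 0]],
    [[-0.06, 0.25, -0.18], [0, 0, 0]]
  ]
}}

```text
time_s: 31.95
position: [0.2984, -0.4638, 0.2028]
tcp_rot: [[0.978, -0.117, 0.172], [-0.115, -0.993, -0.019], [0.173, -0.001, -0.985]]
force: [0.0, 1.3, -0.6]
opening: 0.69
```

```bash
python3 - <<'E'
from h import *
st()
a,K,E=cap('top');b,K2,E2=cap('scene')
c=lambda im,u,v,w,h,k:cv2.resize(im[v:v+h,u:u+w],None,fx=k,fy=k,interpolation=cv2.INTER_CUBIC)
o=np.zeros((600,800,3),np.uint8)
o[:,:400]=c(a,155,125,100,150,4)[:600,:400]; o[:,:400]=c(b,130,125,100,150,4)
o[:300,400:]=c(b,195,165,133,100,3)[:300,:399].shape and cv2.resize(b[165:265,195:328],(400,300))
o[300:,400:600]=cv2.resize(a[215:280,315:365],(200,300)[::1]); o[300:,600:]=cv2.resize(a[137:237,235:295],(200,300))
cv2.imwrite('pics/f1.png',o)
E
```

```text
t 31.95 tip [-207.48 -502.12  172.08] [-0.17  0.12  0.19] Fjig [-0.14  1.32 -0.59] op 0.69 j [-74.1  24.1  98.6  11.4  54.1  16.2]
```

View pics/f1.png

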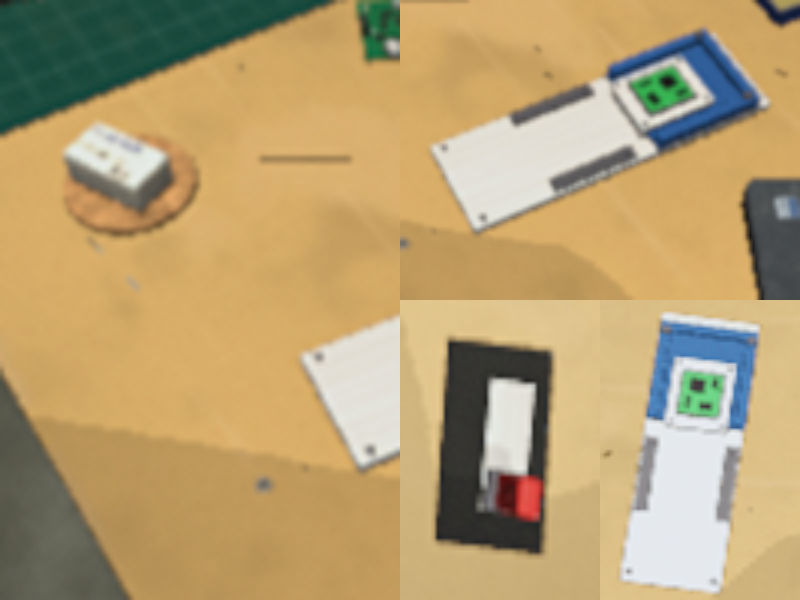

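The picture shows the carrier green side up on the blue deck inside the rails, around (665,90) in the scene view. The lifter stands on its pad at about (515,450), and the fuse box is on its coaster.

```bash
python3 -c "
from h import *
print(order.hand_in())"
```

```text
the job is handed in; nothing more can be done
None
```

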